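# Pack a cafe breakfast order

### The job

Get the breakfast order ready: open the mint pastry box, lay the chocolate doughnut in it icing up, and shut the lid fully; and stand the jam jar, the orange juice and the espresso cup upright in the caddy, each in its own bay (jam on the red floor, espresso on the black, orange juice on the orange). Do not tip any of the containers over on the way, and leave the pink doughnut, the honey and the green juice where they are.

Things in the scene. Friction and masses are not known exactly. Their poses are not given: they have to be found in the camera images.
- pastry_box: Fixed mint-green box with a hinged cream lid, facing the robot within 0.25 rad: 120 (x) by 150 (y) mm, 45 high, walls and floor 4. Origin: centre of underside, z up. Hinge line along y at x = +60, z = 45 mm (far side). On the lid, near its front edge, mid width, stands a dark wooden grip block: 18 (x) by 12 (y) mm, 34 tall, centre 104 mm from the hinge line; its top is at z = 83.5 when shut.
- pastry_lid (a joint): Lid angle, rad: 0 shut flat on the rim, grows as the front edge swings up and back, stop at 1.6; starts at 0 to 0.25. Stiff hinge: the lid stays where left; 1 to 2 N at the front edge moves it. Plate 124 by 154 mm, 4 thick, top face 4.5 mm above the hinge line. Pinched from above across its 12 mm (box y), the grip block can pivot between the fingers as it is led round the hinge.
- caddy: Fixed low wooden caddy, turned at most 0.25 rad: 100 (x) by 256 (y) mm, walls 22 high and 4 thick, floor 5 mm. Three bays in a row along y, each 92 by 80 mm inside, told apart by floor colour: red, centred at y = +84 mm; black, at y = 0; orange, at y = -84 mm (all at x = 0). Origin: centre of the underside, z up.
- choc_doughnut: Mini doughnut with dark chocolate icing on top, rigid, 62 mm across, 26 mm high, only a 10 mm dimple in the middle; 40 g. Grasp it across the outside at mid height. Origin: centre of the underside, z up. Stands free on the table.
- jam_jar: Small closed jar of red jam with a red lid, 46 mm across, 52 mm high, about 90 g. Origin: centre of the underside, z up. Stands free on the table.
- orange_juice: Closed bottle of orange juice with an orange cap: body 50 mm across up to 68 mm, then tapering to a 32 mm cap, 98 mm high in all, about 200 g. Origin: centre of the underside, z up. Stands free on the table.
- espresso_cup: Small paper take-away cup with a cardboard sleeve and a black lid: 50 mm across at the foot, 58 mm at 50 mm height, lid rim 62 mm across from 50 to 57 mm, 62 mm high in all, about 110 g. Rigid and closed. Origin: centre of the underside, z up. Stands free on the table.
- pink_doughnut: Look-alike that stays: the same doughnut with pink icing and coloured sprinkles, 62 mm across, 26 mm high. Origin: centre of the underside, z up. Stands free on the table.
- honey_jar: Look-alike that stays: the same jar with amber honey and a yellow lid, 46 mm across, 52 mm high. Origin: centre of the underside, z up. Stands free on the table.
- green_juice: Look-alike that stays: the same bottle with green juice and a green cap, 50 mm across, 98 mm high. Origin: centre of the underside, z up. Stands free on the table.
Not all that is in view belongs to the job. Leave any purple look-alike of the pastry_box alone.

How it is judged (in metres and radians):
On the way, in this order (a step that is already met when the one before it is completed fails the run):
1. the chocolate doughnut lies flat on the floor of the pastry box, icing up (x of choc_doughnut in the frame of pastry_box between -0.045 and 0.045 m and y of choc_doughnut in the frame of pastry_box between -0.06 and 0.06 m and z of choc_doughnut in the frame of pastry_box between 0 and 0.01 m and angle between choc_doughnut's own z axis and vertical below 0.2 rad), for 0.2 s.
2. the lid is shut with the doughnut inside (all of step 1 and value of joint pastry_lid below 0.06 rad), for 0.2 s.
At the end, for the whole second after the job is handed in: Chocolate doughnut on the pastry box floor, icing up (tilt < 0.2 rad), lid within 0.06 rad of shut; jam, espresso and orange juice on the floor of the red, black and orange bay (within 25 mm of its centre along the row, 40 mm across; tilt < 0.15 rad); all released and at rest (all of step 2 and linear speed of each of choc_doughnut, jam_jar, espresso_cup, orange_juice below 0.02 m/s and x of jam_jar in the frame of caddy between -0.04 and 0.04 m and y of jam_jar in the frame of caddy between 0.059 and 0.109 m and z of jam_jar in the frame of caddy between 0 and 0.01 m and angle between each of jam_jar, espresso_cup, orange_juice's own z axis and vertical below 0.15 rad and x of espresso_cup in the frame of caddy between -0.04 and 0.04 m and y of espresso_cup in the frame of caddy between -0.025 and 0.025 m and z of espresso_cup in the frame of caddy between 0 and 0.01 m and x of orange_juice in the frame of caddy between -0.04 and 0.04 m and y of orange_juice in the frame of caddy between -0.109 and -0.059 m and z of orange_juice in the frame of caddy between 0 and 0.01 m and contact force between the fingers and choc_doughnut below 0.1 N and contact force between the fingers and jam_jar below 0.1 N and contact force between the fingers and orange_juice below 0.1 N and contact force between the fingers and espresso_cup below 0.1 N); the robot touches nothing.
It fails at once if the pink doughnut is moved by more than 30 mm (distance of pink_doughnut from where it was at the start of the episode above 0.03 m).
It fails at once if the honey jar is moved by more than 30 mm (distance of honey_jar from where it was at the start of the episode above 0.03 m).
It fails at once if the green juice is moved by more than 30 mm (distance of green_juice from where it was at the start of the episode above 0.03 m).
It fails at once if a jar, bottle or cup is tipped over (more than 0.7 rad) (angle between any of jam_jar, orange_juice, espresso_cup, honey_jar, green_juice's own z axis and vertical above 0.7 rad).
It also fails if it takes over 144 s, if anything falls off the work surface, if the arm or the gripper's body presses on something with over 40 N, if the wrist force passes 120 N, or if a joint passes its speed limit or range.

### The arm

A 6-joint arm with a two-finger parallel gripper is mounted at the origin on the work surface. World frame = base frame: x ahead of the robot, y to its left, z up, the work surface at z = 0. Lengths are in m, angles in degrees, forces in N, time in s.
With the tool pointing down it reaches from about 0.3 to 0.75 m from the base axis. Payload 8.5 kg.
Tool frame: the origin (TCP) lies midway between the tips of the shut fingers; the grasp point (between the pads) lies 19 mm behind it (env.grip_depth is the distance from the TCP to the grasp point, in m); y points along the fingers, x is the direction in which the jaws open and shut, and the axes are right-handed (so a half turn about y gives the same grasp; the last joint's range is limited). The gripper opens to 85 mm and grips with 20 to 120 N. Pads are 22 mm wide; open, the fingers measure 114 mm over their backs; the gripper's body (76 mm by 85 mm) begins 54 mm behind the grasp point. The pads swing forward as they close: fully open they stand 13 mm farther back than shut.
Start: joints at [64.555, 21.807, 74.336, -0, 83.858, -12.336], TCP at [0.125, 0.536, 0.231] pointing down, gripper open.
Joint ranges: [-178.18, 178.18], [-50.72, 133.34], [12.68, 142.11], [-81.47, 261.47], [9.98, 163.14], [-165.26, 165.26]. Speed limits (degrees/s): [136.94, 136.94, 180, 180, 180, 180].

### API

Orientations are given as a 3x3 rotation matrix whose columns are the frame's x, y, z axes.
In Python, from rig import env gives the robot as it stands.
- The arm moves only by the shell command python3 -m inch 'ROWS' [FORCE]. ROWS is JSON, a list that holds one entry, the list of rows, each a list of 7 numbers: the gripper command: -1 is shut, 1 is fully open, values between are in proportion, then the shift along the world's x, y, z in cm, then the turn, a rotation vector about the world's x, y, z in degrees. In form: [[[grip, dx, dy, dz, rx, ry, rz], ...]]. A call has 1 to 20 rows; each row is the pose to reach, as a shift and turn from the pose commanded when the call began; what a row does not reach only later rows make up. A row lasts 1/8 s, in which the tool goes at most 62.5 mm and 10.7 degrees, less where a joint would pass 70% of its speed; a pose out of reach is approached as far as the arm can. A call with a gripper value outside its range is refused whole. The fingers move at their own pace and stop on an object; FORCE is the grip in N (left out, the last holds). Time passes only in rows, so rows that repeat a pose let the fingers close. It gives the time, the measured TCP pose, the force and the opening at its end, in the units of the state.
- env.observe(): the state, without advancing time (a new reading comes with each control period).
- env.get_image(name): name is "scene" or "side" or "wrist"; returns a dict with "frame" (420x560x3 uint8, red, green, blue), "mtx" (3x3 intrinsics, pixels), "rvec" (rotation vector, rad) and "tvec" (3), from world to camera coordinates, as OpenCV has them. Camera axes: x right, y down, z forward; pixel columns grow to the right and rows downward; lengths in m; the calibration is good to about 2 mm. A picture is of the moment at which its call begins. There is no depth.
- env.close_job(): hands the job in, once; it reports no verdict.
The state is a dict: "time_s": time; "q": joint angles; "qvel": joint speeds; "joint_efforts": joint torques, N m; "position": TCP position; "tool_rot": TCP orientation; "ft_force": force on the tool from outside, world axes, zero at the start; "wrist_torque": the same for the moment, N m; "grip_width": finger opening in m.
Only numpy, scipy, OpenCV 4.12 (cv2) and the standard library are available. Lean on these libraries where they do the work, as an engineer would, in place of code of your own. Each camera call takes 0.05 s, during which the arm holds its last target.

## Working session

There is one attempt and no reset: what is moved stays moved. The work goes in short steps, Python scripts to look and compute and a shell command to move; the robot and the scene stay as the last step left them, time stands still between calls to the robot, and variables do not carry over. Pictures are saved under pics/ and viewed, and the job is handed in when it is done.

```bash
ls; mkdir -p pics; cat > h.py <<'E'
import numpy as np, cv2
from rig import env
def snap(name,fn):
    d=env.get_image(name); f=d["frame"]
    cv2.imwrite("pics/"+fn+".png",cv2.cvtColor(f,cv2.COLOR_RGB2BGR))
    np.savez("pics/"+fn+".npz",**d); return d
def load(fn):
    return dict(np.load("pics/"+fn+".npz"))
def ray(d,u,v):
    R,_=cv2.Rodrigues(np.array(d["rvec"],float)); t=np.array(d["tvec"],float).reshape(3)
    c=-R.T@t; r=R.T@np.linalg.inv(d["mtx"])@np.array([u,v,1.]); return c,r/np.linalg.norm(r)
def plane(d,u,v,z):
    c,r=ray(d,u,v); return c+r*(z-c[2])/r[2]
def proj(d,P):
    p,_=cv2.projectPoints(np.array(P,float).reshape(-1,3),np.array(d["rvec"],float),np.array(d["tvec"],float),d["mtx"],None); return p.reshape(-1,2)
def tri(d1,p1,d2,p2):
    c1,r1=ray(d1,*p1);c2,r2=ray(d2,*p2)
    A=np.stack([r1,-r2],1); s=np.linalg.lstsq(A,c2-c1,rcond=None)[0]
    a=c1+s[0]*r1;b=c2+s[1]*r2; return (a+b)/2,np.linalg.norm(a-b)
E
python3 - <<'E'
from h import *
for n in ["scene","side","wrist"]:
    d=snap(n,n+"0"); print(n,ray(d,280,210))
print(env.observe(), env.grip_depth)
E
```

```text
pics
scene (array([ 0.98283104, -0.27304298,  1.07172283]), array([-0.46022926,  0.22580499, -0.85860418]))
side (array([-0.21536033, -0.59226201,  1.04042603]), array([ 0.49139825,  0.44476485, -0.74880705]))
wrist (array([0.04986718, 0.55305074, 0.37403541]), array([ 0.3012229 , -0.05476641, -0.95197973]))
{'time_s': 0.15, 'q': array([ 6.45545276e+01,  2.18322479e+01,  7.43699474e+01,  1.15029426e-03,
        8.38585591e+01, -1.23352497e+01]), 'qvel': array([-0.00569636, -0.15427285, -0.18314383, -0.01477524, -0.07542475,
       -0.01491145]), 'joint_efforts': array([ 2.59176653e-03, -4.48623490e+01, -2.31341064e+01, -1.15625326e-04,
        3.86758955e-03,  1.85529996e-05]), 'position': array([0.12465444, 0.53547397, 0.23088088]), 'tool_rot': array([[ 2.26826938e-01, -4.73612030e-04, -9.73934965e-01],
       [ 9.73934534e-01, -9.48926041e-04,  2.26827299e-01],
       [-1.03162039e-03, -9.99999438e-01,  2.46025123e-04]]), 'ft_force': array([ 0.34965312, -0.63084637,  0.09771456]), 'wrist_torque': array([0.07077519, 0.00876954, 0.05901725]), 'grip_width': 0.08566369070717574} 0.0187
```

View pics/scene0.png

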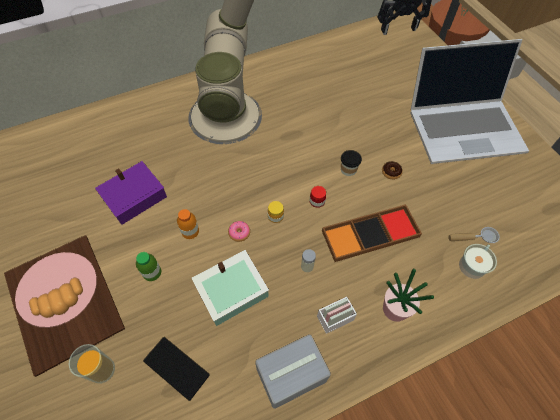

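View pics/side0.png

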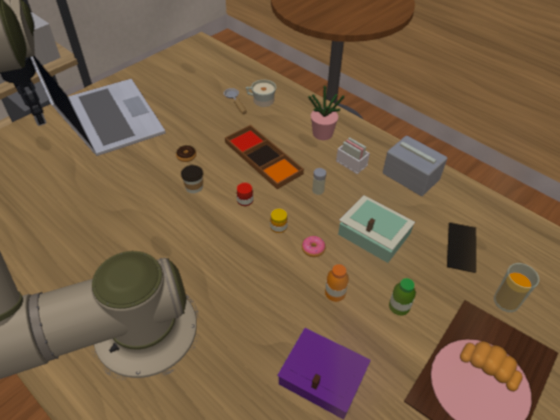

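View pics/wrist0.png

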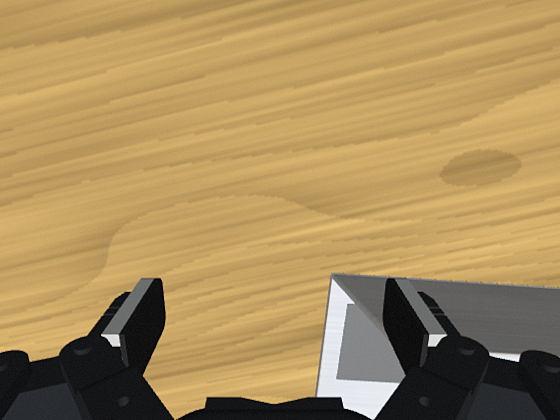

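```bash
python3 - <<'E'
import cv2
a=cv2.imread("pics/scene0.png");
cv2.imwrite("pics/c1.png",cv2.resize(a[130:330,90:290],None,fx=3,fy=3,interpolation=cv2.INTER_CUBIC))
cv2.imwrite("pics/c2.png",cv2.resize(a[130:280,250:450],None,fx=4,fy=4,interpolation=cv2.INTER_CUBIC))
b=cv2.imread("pics/side0.png");
cv2.imwrite("pics/c3.png",cv2.resize(b[110:320,160:430],None,fx=2.9,fy=2.8,interpolation=cv2.INTER_CUBIC))
E
```

```text
(no output)
```

View pics/c1.png

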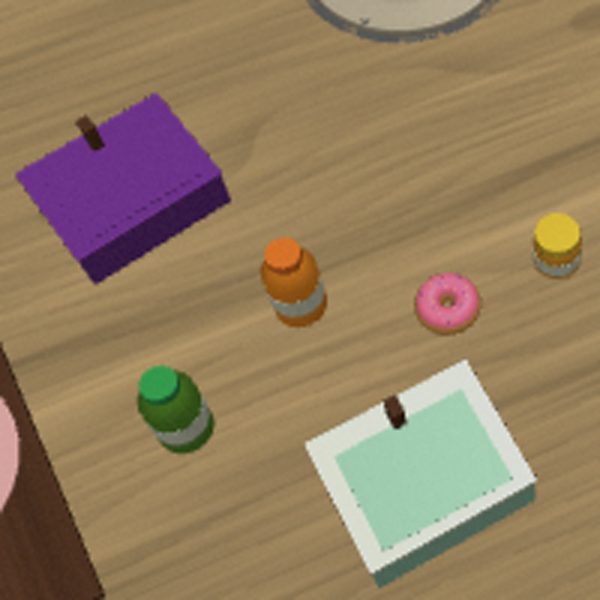

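View pics/c2.png

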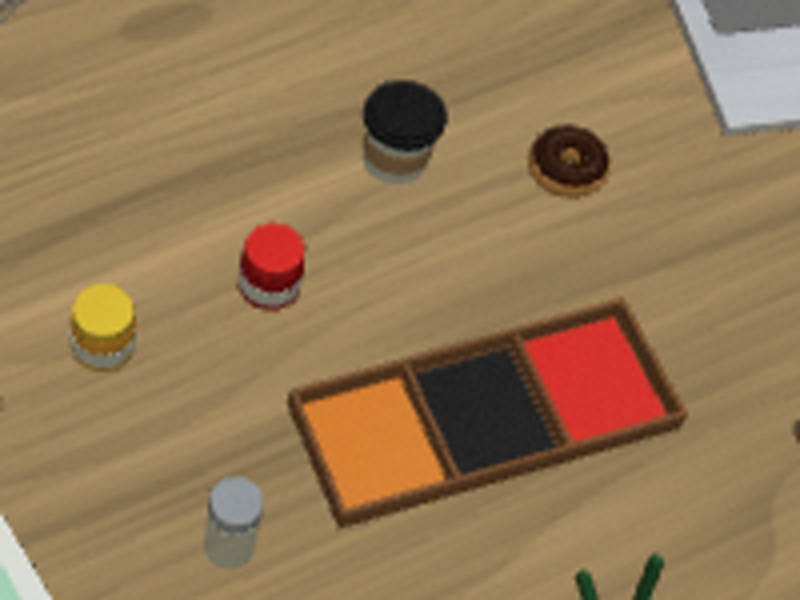

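View pics/c3.png

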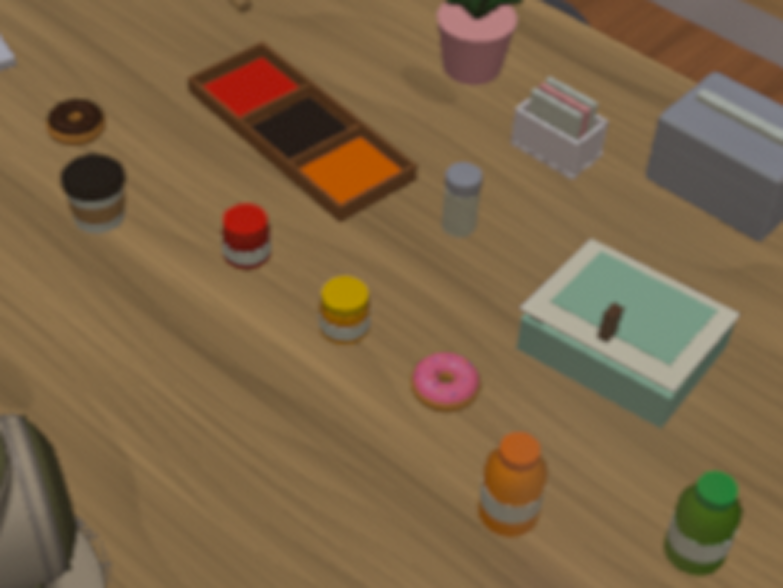

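```bash
python3 - <<'E'
from h import *
s=load("scene0");d=load("side0")
def show(n,a,b,z):
    p,q=plane(s,*a,z),plane(d,*b,z); print(n,p.round(4),q.round(4),"tri",*[np.round(x,4) for x in tri(s,a,d,b)])
C2=lambda x,y:((x-1.5)/4+250,(y-1.5)/4+130)
C1=lambda x,y:((x-1)/3+90,(y-1)/3+130)
C3=lambda x,y:((x-.95)/2.9+160,(y-.9)/2.8+110)
show("jam",C2(274,247),C3(246,218),.052)
show("honey",C2(103,310),C3(345,294),.052)
show("esp",C2(405,112),C3(94,177),.062)
show("choc",C2(570,155),C3(76,117),.022)
show("pink",C1(447,300),C3(446,377),.022)
show("oj",C1(283,253),C3(520,449),.098)
show("green",C1(159,382),C3(717,489),.098)
print("caddy outer top corners z .022")
for a,b in [((291,397),(343,218)),((622,301),(189,82)),((684,415),(262,45)),((341,522),(416,171))]:
    show("",C2(*a),C3(*b),.022)
print("lid corners")
for n,a,b in [("frontL? ",C1(306,442),C3(671,393)),("front2",C1(467,361),C3(521,312)),("back2",C1(536,481),C3(592,241)),("backL",C1(376,574),C3(738,316))]:
    show(n,a,b,.0495)
print("bottom")
show("b2",C1(533,494),C3(592,241),.0)
print(plane(s,*C1(380,586),0),plane(d,*C3(519,347),0),plane(d,*C3(661,425),0))
show("blocktop",C1(391,401),C3(614,309),.0835)
E
```

```text
jam [0.4263 0.1196 0.052 ] [0.4263 0.1191 0.052 ] tri [0.4263 0.1194 0.0519] 0.0004
honey [ 0.4224 -0.0125  0.052 ] [ 0.4191 -0.0136  0.052 ] tri [ 0.4209 -0.0119  0.0492] 0.0001
esp [0.367  0.2596 0.062 ] [0.3597 0.2549 0.062 ] tri [0.3636 0.2619 0.0555] 0.0021
choc [0.4308 0.3734 0.022 ] [0.4295 0.372  0.022 ] tri [0.4304 0.3737 0.0208] 0.0008
pink [ 0.4291 -0.1277  0.022 ] [ 0.4268 -0.1273  0.022 ] tri [ 0.428  -0.127   0.0202] 0.001
oj [ 0.3657 -0.2502  0.098 ] [ 0.3631 -0.2507  0.098 ] tri [ 0.3644 -0.2501  0.096 ] 0.0001
green [ 0.4399 -0.3822  0.098 ] [ 0.4364 -0.383   0.098 ] tri [ 0.4383 -0.3825  0.0953] 0.0001
caddy outer top corners z .022
 [0.5249 0.0835 0.022 ] [0.51   0.0737 0.022 ] tri [0.5199 0.0856 0.0082] 0.0051
 [0.5564 0.336  0.022 ] [0.5479 0.3307 0.022 ] tri [0.5538 0.3391 0.0144] 0.0023
 [0.652  0.3228 0.022 ] [0.6453 0.3204 0.022 ] tri [0.6503 0.3259 0.0162] 0.0004
 [0.6222 0.069  0.022 ] [0.6088 0.0673 0.022 ] tri [0.6179 0.0736 0.0107] 0.0018
lid corners
frontL?  [ 0.5189 -0.2909  0.0495] [ 0.5268 -0.2885  0.0495] tri [ 0.5219 -0.2907  0.0561] 0.0002
front2 [ 0.5069 -0.1387  0.0495] [ 0.512  -0.1391  0.0495] tri [ 0.5091 -0.1401  0.0534] 0.0017
back2 [ 0.6323 -0.1296  0.0495] [ 0.6271 -0.131   0.0495] tri [ 0.6308 -0.129   0.0451] 0.0
backL [ 0.649  -0.2774  0.0495] [ 0.6408 -0.2809  0.0495] tri [ 0.6468 -0.2781  0.0424] 0.0013
bottom
b2 [ 0.625  -0.1299  0.    ] [ 0.6692 -0.108   0.    ] tri [ 0.6365 -0.1307  0.0389] 0.009
[ 0.64363845 -0.27820877  0.        ] [ 0.51333375 -0.14212758  0.        ] [ 0.52808387 -0.28774004  0.        ]
blocktop [ 0.5298 -0.2145  0.0835] [ 0.5448 -0.2101  0.0835] tri [ 0.5353 -0.2151  0.0955] 0.0004
```

```bash
python3 -m inch '[[[1,27.5,-28.5,0,0,0,10],[1,27.5,-28.5,0,0,0,10],[1,27.5,-28.5,0,0,0,10],[1,27.5,-28.5,0,0,0,10],[1,27.5,-28.5,0,0,0,10],[1,27.5,-28.5,0,0,0,10],[1,27.5,-28.5,0,0,0,10],[1,37.5,-74.6,2,0,0,18.8],[1,37.5,-74.6,2,0,0,18.8],[1,37.5,-74.6,2,0,0,18.8],[1,37.5,-74.6,2,0,0,18.8],[1,37.5,-74.6,2,0,0,18.8],[1,37.5,-74.6,2,0,0,18.8],[1,37.5,-74.6,2,0,0,18.8],[1,37.5,-74.6,2,0,0,18.8],[1,37.5,-74.6,2,0,0,18.8]]]'
python3 - <<'E'
from h import *
snap("wrist","w1")
E
```

```text
time_s: 2.15
position: [0.4998, -0.2126, 0.2505]
tool_rot: [[-0.096, -0.001, -0.995], [0.995, 0.0, -0.096], [0.001, -1.0, 0.001]]
ft_force: [-0.6, 1.1, -0.7]
grip_width: 0.0852
```

View pics/w1.png

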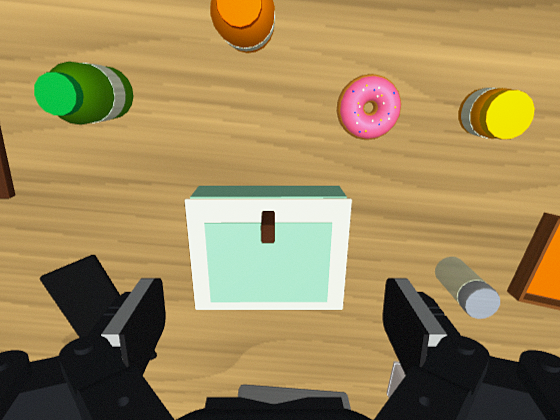

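```bash
python3 - <<'E'
from h import *
w=load("w1"); s=load("scene0");d=load("side0")
C1=lambda x,y:((x-1)/3+90,(y-1)/3+130)
C3=lambda x,y:((x-.95)/2.9+160,(y-.9)/2.8+110)
print("cam",ray(w,280,210))
pts={"FL":((185,199),C1(306,442),C3(671,393)),"FR":((352,198),C1(467,361),C3(521,312)),"BR":((344,310),C1(536,481),C3(592,241)),"BL":((195,310),C1(376,574),C3(738,316)),"blk":((268,232),C1(391,401),C3(614,309))}
for k,(a,b,c) in pts.items():
    print(k,*[np.round(x,4) for x in tri(w,a,s,b)],*[np.round(x,4) for x in tri(w,a,d,c)], plane(w,*a,.0495).round(4))
for u,v in [(191,191),(345,190)]: print(plane(w,u,v,.0),plane(w,u,v,.045))
# block top
for z in (.0835,.09,.0955): print(z,plane(w,268,232,z))
print("pink",plane(w,369,106,.022),"oj",plane(w,239,8,.098),"hon",plane(w,510,114,.052))
E
python3 - <<'E'
import cv2
a=cv2.imread("pics/w1.png")
cv2.imwrite("pics/w1c.png",cv2.resize(a[175:325,170:370],None,fx=4,fy=4,interpolation=cv2.INTER_CUBIC))
E
```

```text
cam (array([ 0.42336187, -0.22023956,  0.39378394]), array([ 0.30211094,  0.04575712, -0.95217397]))
FL [ 0.5257 -0.2909  0.0645] 0.0005 [ 0.5265 -0.2914  0.0539] 0.006 [ 0.5303 -0.2944  0.0495]
FR [ 0.5116 -0.1398  0.0596] 0.0005 [ 0.5159 -0.1362  0.044 ] 0.001 [ 0.5142 -0.1371  0.0495]
BR [ 0.6332 -0.1286  0.0529] 0.0029 [ 0.6534 -0.1174  0.0192] 0.0014 [ 0.6353 -0.1262  0.0495]
BL [ 0.6492 -0.279   0.0512] 0.0033 [ 0.6487 -0.2802  0.0455] 0.0072 [ 0.6501 -0.281   0.0495]
blk [ 0.537  -0.2148  0.099 ] 0.0014 [ 0.5397 -0.2134  0.0907] 0.0015 [ 0.5561 -0.2131  0.0495]
[ 0.5360823  -0.29880859  0.        ] [ 0.52320108 -0.28983005  0.045     ]
[ 0.51916681 -0.13401481  0.        ] [ 0.50821862 -0.14386822  0.045     ]
0.0835 [ 0.54298961 -0.21377583  0.0835    ]
0.09 [ 0.54048358 -0.21391123  0.09      ]
0.0955 [ 0.5383631  -0.21402581  0.0955    ]
pink [ 0.43012243 -0.12869393  0.022     ] oj [ 0.37180685 -0.24963596  0.098     ] hon [ 0.42446351 -0.01167608  0.052     ]
```

View pics/w1c.png

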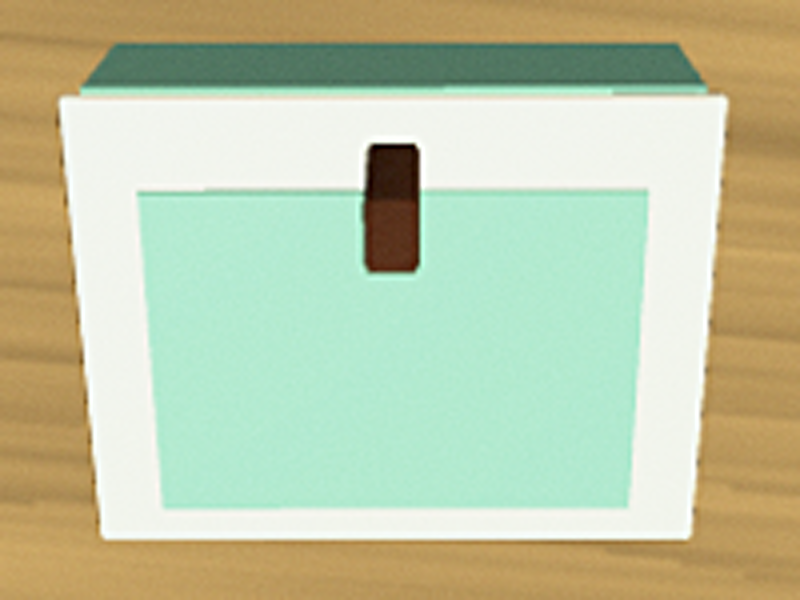

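```bash
python3 -m inch '[[[0,3.8,-0.2,-3,0,0,0.2],[0,3.8,-0.2,-9,0,0,0.2],[0,3.8,-0.2,-14,0,0,0.2],[0,3.8,-0.2,-14,0,0,0.2],[0,3.8,-0.2,-14,0,0,0.2]]]' 30
python3 - <<'E'
from h import *
snap("wrist","w2");snap("side","s2");print(env.observe()["position"])
E
```

```text
time_s: 2.82
position: [0.5386, -0.2122, 0.1136]
tool_rot: [[-0.104, 0.003, -0.995], [0.995, -0.002, -0.104], [-0.002, -1.0, -0.003]]
ft_force: [-0.4, 0.2, -0.2]
grip_width: 0.0427
[ 0.53869514 -0.21259044  0.1139255 ]
```

View pics/w2.png

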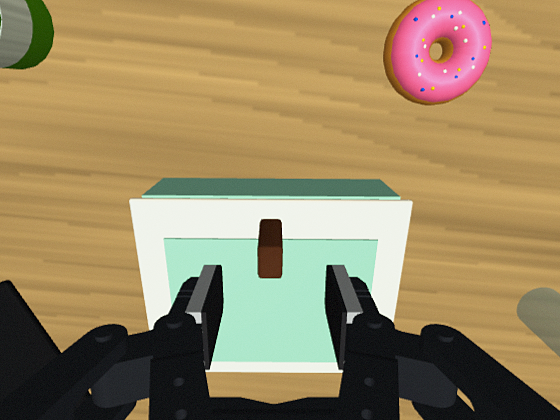

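View pics/s2.png

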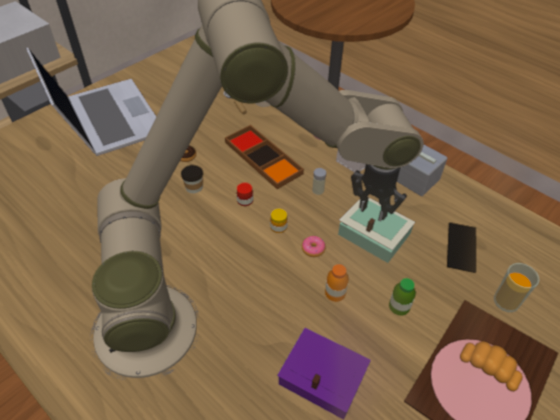

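```bash
python3 - <<'E'
from h import *
w=load("w2")
for z in (.0835,.0945): print(plane(w,270,264,z), plane(w,270,249,z))
print(proj(w,[[.5387,-.2126,.114]]))
E
```

```text
[ 0.5463575  -0.21365964  0.0835    ] [ 0.53817065 -0.2144821   0.0835    ]
[ 0.54098625 -0.2140693   0.0945    ] [ 0.53331944 -0.21483951  0.0945    ]
[[273.46560551 279.98194067]]
```

```bash
python3 -m inch '[[[0,0.1,-0.1,-2.5,0,0,0],[0,0.1,-0.1,-4.8,0,0,0],[0,0.1,-0.1,-4.8,0,0,0],[-1,0.1,-0.1,-4.8,0,0,0],[-1,0.1,-0.1,-4.8,0,0,0],[-1,0.1,-0.1,-4.8,0,0,0],[-1,0.1,-0.1,-4.8,0,0,0]]]' 30
python3 - <<'E'
from h import *
snap("wrist","w3")
# trajectory
g0=None
b=np.radians(5.7);ex=np.array([np.cos(b),np.sin(b)])
th0=.108;h=29.5
P=lambda t:(-104*np.cos(t)+h*np.sin(t),104*np.sin(t)+h*np.cos(t))
a=P(th0)
for t in np.arange(.2,1.61,.1):
    p=P(t); dx=(p[0]-a[0])/10; print(round(t,2),(dx*ex).round(2),round((p[1]-a[1])/10,2))
E
```

```text
time_s: 3.8
position: [0.5391, -0.2141, 0.0642]
tool_rot: [[-0.102, 0.002, -0.995], [0.995, -0.002, -0.102], [-0.002, -1.0, -0.001]]
ft_force: [-1.3, -4.2, 5.2]
grip_width: 0.0119
0.2 [0.41 0.04] 0.9
0.3 [0.95 0.1 ] 1.84
0.4 [1.58 0.16] 2.71
0.5 [2.3  0.23] 3.52
0.6 [3.09 0.31] 4.25
0.7 [3.95 0.39] 4.9
0.8 [4.87 0.49] 5.46
0.9 [5.84 0.58] 5.93
1.0 [6.85 0.68] 6.29
1.1 [7.89 0.79] 6.55
1.2 [8.96 0.89] 6.71
1.3 [10.03  1.  ] 6.76
1.4 [11.11  1.11] 6.7
1.5 [12.17  1.21] 6.53
1.6 [13.21  1.32] 6.26
```

View pics/w3.png

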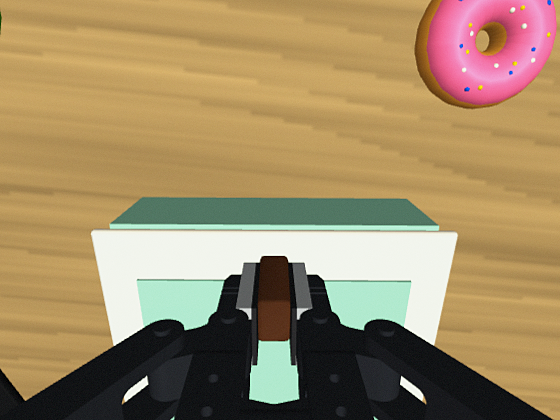

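```bash
python3 -m inch '[[[-1,0.41,0.04,0.9,0,0,0],[-1,0.95,0.1,1.84,0,0,0],[-1,1.58,0.16,2.71,0,0,0],[-1,2.3,0.23,3.52,0,0,0],[-1,3.09,0.31,4.25,0,0,0],[-1,3.95,0.39,4.9,0,0,0],[-1,3.95,0.39,4.9,0,0,0]]]' 30
python3 - <<'E'
from h import *
snap("wrist","w4");snap("side","s4")
E
```

```text
time_s: 4.72
position: [0.5779, -0.2102, 0.1123]
tool_rot: [[-0.103, -0.002, -0.995], [0.995, -0.001, -0.103], [-0.001, -1.0, 0.002]]
ft_force: [-3.6, -7.0, 2.8]
grip_width: 0.0113
```

View pics/w4.png

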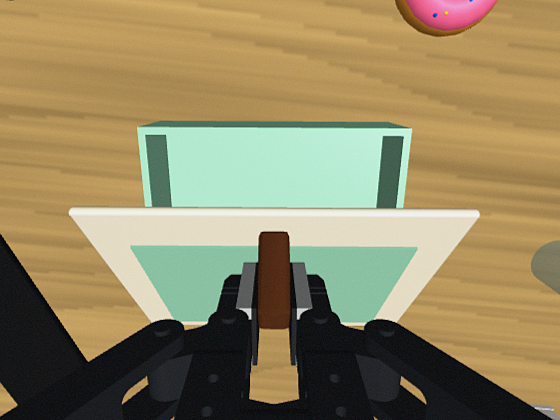

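View pics/s4.png

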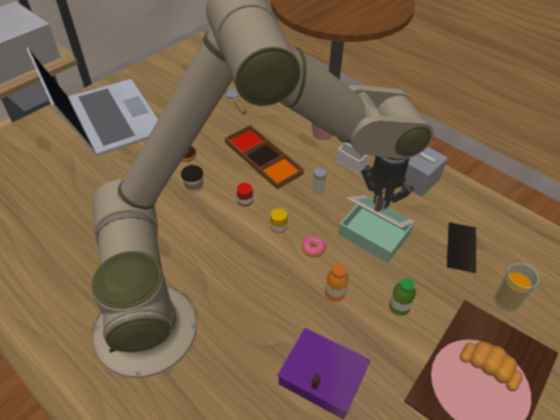

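```bash
python3 -m inch '[[[-1,0.92,0.1,0.56,0,0,0],[-1,1.89,0.19,1.03,0,0,0],[-1,2.9,0.29,1.39,0,0,0],[-1,3.94,0.4,1.65,0,0,0],[-1,5.01,0.5,1.81,0,0,0],[-1,6.08,0.61,1.86,0,0,0],[-1,7.16,0.72,1.8,0,0,0],[-1,8.22,0.82,1.63,0,0,0],[-1,8.8,0.88,1.5,0,0,0],[-1,8.8,0.88,1.5,0,0,0]]]' 30
python3 - <<'E'
from h import *
snap("wrist","w5");snap("side","s5")
E
```

```text
time_s: 6.08
position: [0.6666, -0.2015, 0.1277]
tool_rot: [[-0.103, 0.001, -0.995], [0.995, -0.002, -0.103], [-0.002, -1.0, -0.0]]
ft_force: [0.7, -6.4, 4.0]
grip_width: 0.0113
```

View pics/w5.png

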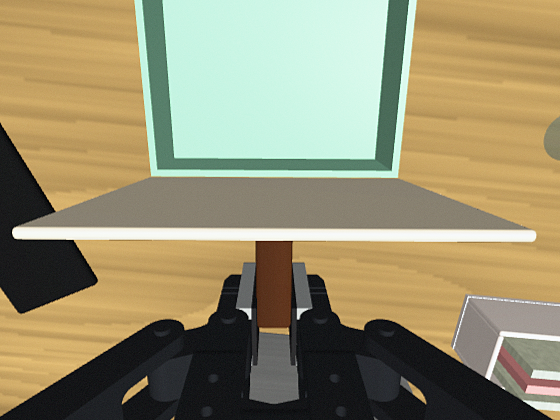

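View pics/s5.png

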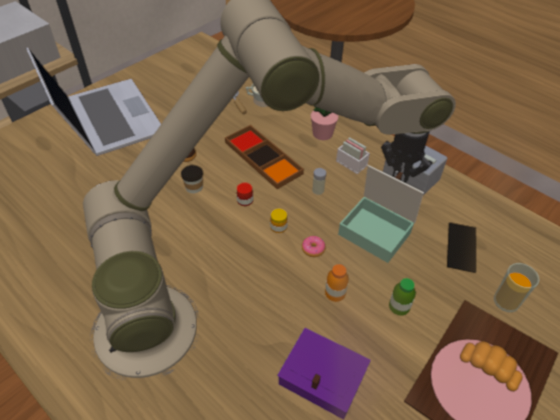

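```bash
python3 -m inch '[[[-0.4,0,0,0,0,0,0],[-0.4,0,0,0,0,0,0],[-0.2,0,0,5,0,0,0],[0,0,0,12,0,0,0],[1,-23.6,57.5,12,0,0,0],[1,-23.6,57.5,12,0,0,0],[1,-23.6,57.5,12,0,0,0],[1,-23.6,57.5,12,0,0,0],[1,-23.6,57.5,12,0,0,0],[1,-23.6,57.5,12,0,0,0],[1,-23.6,57.5,12,0,0,0],[1,-23.6,57.5,12,0,0,0],[1,-23.6,57.5,12,0,0,0],[1,-23.6,57.5,12,0,0,0],[1,-23.6,57.5,12,0,0,0],[1,-23.6,57.5,12,0,0,0]]]' 30
python3 - <<'E'
from h import *
snap("wrist","w6");snap("side","s6")
E
```

```text
time_s: 8.18
position: [0.4301, 0.3742, 0.247]
tool_rot: [[-0.103, -0.001, -0.995], [0.995, -0.001, -0.103], [-0.0, -1.0, 0.001]]
ft_force: [-0.8, -0.9, -0.7]
grip_width: 0.0851
```

View pics/w6.png

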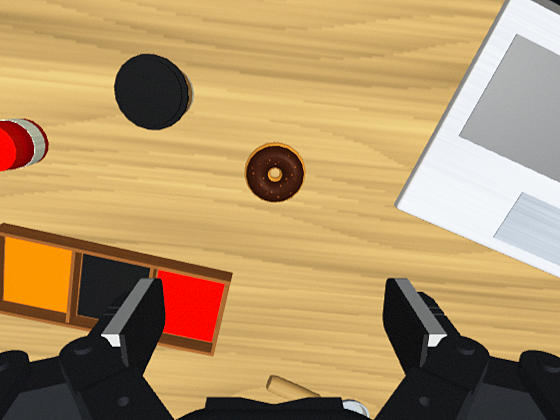

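View pics/s6.png

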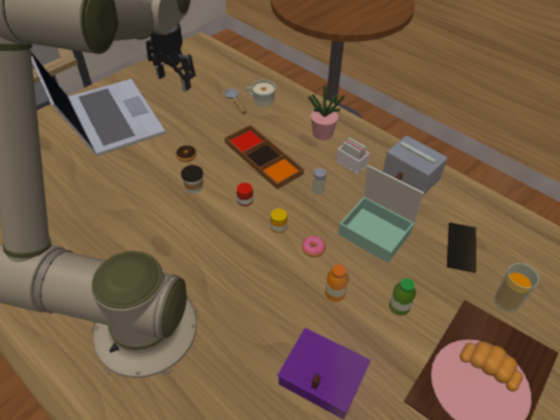

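```bash
python3 - <<'E'
from h import *
w=load("w6");s=load("side0");sc=load("scene0")
hsv=cv2.cvtColor(w["frame"],cv2.COLOR_RGB2HSV)
# doughnut outline incl. base : contour in window by not-wood
g=w["frame"][130:215,235:315].astype(int)
m=((g[:,:,0]<150)|(g[:,:,2]<50)).astype(np.uint8)
c=max(cv2.findContours(m,cv2.RETR_EXTERNAL,cv2.CHAIN_APPROX_NONE)[0],key=cv2.contourArea)
(e,r)=cv2.minEnclosingCircle(c);e=(e[0]+235,e[1]+130);print(e,r)
for z in (.013,.022): print(plane(w,*e,z),plane(w,275,174,z))
# espresso top
g=w["frame"]; print("esp",plane(w,151,91,.062))
for nm,lo,hi in [("o",(8,200,180),(20,255,255)),("red",(0,200,150),(6,255,255))]:
    m=cv2.inRange(hsv,lo,hi);m[:235]=0;m[:,250:]=0
    M=cv2.moments(m);u,v=M["m10"]/M["m00"],M["m01"]/M["m00"];print(nm,(u,v),plane(w,u,v,.005))
# caddy corners floor red in scene/side too
for nm,D in (("scene",sc),("side",s)):
    H=cv2.cvtColor(D["frame"],cv2.COLOR_RGB2HSV)
    for n,lo,hi in [("or",(8,200,150),(20,255,255)),("red",(0,200,130),(6,255,255))]:
        m=cv2.inRange(H,lo,hi)
        for c in cv2.findContours(m,cv2.RETR_EXTERNAL,cv2.CHAIN_APPROX_NONE)[0]:
            if cv2.contourArea(c)>250:
                M=cv2.moments(c);u,v=M["m10"]/M["m00"],M["m01"]/M["m00"];R=cv2.minAreaRect(c)
                print(nm,n,cv2.contourArea(c),(round(u),round(v)),plane(D,u,v,.005).round(4))
E
```

```text
(274.5, 172.03845977783203) 29.988903045654297
[0.433741   0.37479364 0.013     ] [0.43570767 0.37550903 0.013     ]
[0.43183203 0.37458556 0.022     ] [0.43375179 0.37528388 0.022     ]
esp [0.36588268 0.26477355 0.062     ]
o (38.15084063461994, 274.2903149419844) [0.58008878 0.12105763 0.005     ]
red (190.2389510901591, 305.2371832645846) [0.60236619 0.29375942 0.005     ]
scene or 342.0 (88, 362) [ 0.5981 -0.5862  0.005 ]
scene red 536.5 (398, 225) [0.5962 0.2911 0.005 ]
side or 376.0 (280, 170) [0.5777 0.1269 0.005 ]
side red 327.5 (246, 141) [0.6004 0.2936 0.005 ]
```

```bash
python3 -m inch '[[[1,0.3,0,-6,0,0,0],[1,0.3,0,-12,0,0,0],[1,0.3,0,-18,0,0,0],[1,0.3,0,-22,0,0,0],[1,0.3,0,-24.8,0,0,0],[1,0.3,0,-24.8,0,0,0],[1,0.3,0,-24.8,0,0,0]]]' 25
python3 - <<'E'
from h import *
snap("wrist","w7")
E
```

```text
time_s: 9.15
position: [0.4343, 0.3742, 0.0006]
tool_rot: [[-0.102, 0.002, -0.995], [0.995, 0.001, -0.102], [0.001, -1.0, -0.002]]
ft_force: [0.3, -0.5, 0.2]
grip_width: 0.0852
```

View pics/w7.png

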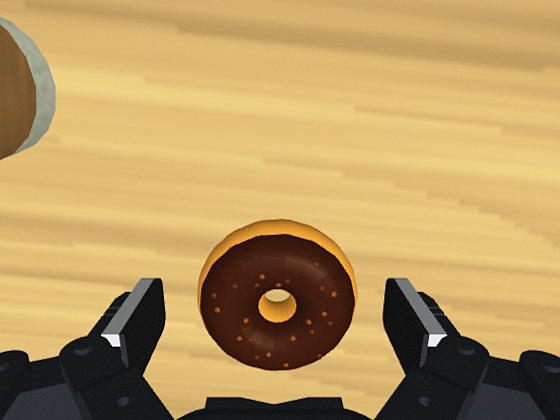

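```bash
python3 - <<'E'
from h import *
w=load("w7")
print(plane(w,277,300,.02),plane(w,277,296,.018)); print(env.observe()["position"])
E
python3 -m inch '[[[-1,0,0,0,0,0,0],[-1,0,0,0,0,0,0],[-1,0,0,0,0,0,0],[-1,0,0,0,0,0,0],[-1,0,0,2,0,0,0],[-1,0,0,2,0,0,0]]]' 25
python3 - <<'E'
from h import *
snap("wrist","w8")
E
```

```text
[0.43222659 0.37483702 0.02      ] [0.43172862 0.37480233 0.018     ]
[0.43423584 0.3743618  0.00081928]
time_s: 9.95
position: [0.4339, 0.3748, 0.0207]
tool_rot: [[-0.103, 0.003, -0.995], [0.995, 0.002, -0.103], [0.001, -1.0, -0.003]]
ft_force: [0.7, 0.2, -0.1]
grip_width: 0.0595
```

View pics/w8.png

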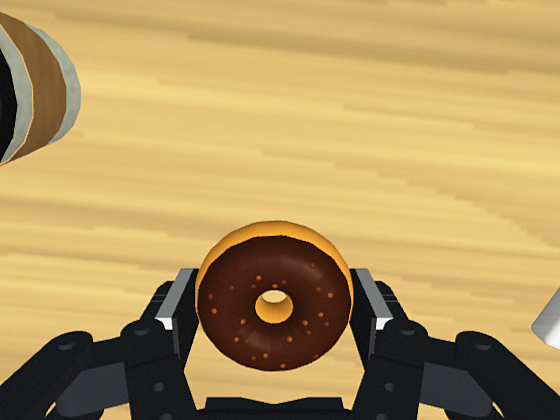

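```bash
python3 -m inch '[[[-1,0,0,6,0,0,0],[-1,0,0,12,0,0,0],[-1,0,0,18,0,0,0],[-1,0,-4,20,0,0,0],[-1,4,-10,20,0,0,0],[-1,13.0,-58.4,20,0,0,0],[-1,13.0,-58.4,20,0,0,0],[-1,13.0,-58.4,20,0,0,0],[-1,13.0,-58.4,20,0,0,0],[-1,13.0,-58.4,20,0,0,0],[-1,13.0,-58.4,20,0,0,0],[-1,13.0,-58.4,20,0,0,0],[-1,13.0,-58.4,20,0,0,0],[-1,13.0,-58.4,20,0,0,0],[-1,13.0,-58.4,20,0,0,0],[-1,13.0,-58.4,20,0,0,0],[-1,13.0,-58.4,20,0,0,0]]]' 25
python3 - <<'E'
from h import *
snap("wrist","w9");snap("scene","c9")
E
```

```text
time_s: 12.12
position: [0.5633, -0.2085, 0.2196]
tool_rot: [[-0.104, 0.0, -0.995], [0.995, -0.0, -0.104], [-0.0, -1.0, -0.0]]
ft_force: [-0.1, 0.0, 0.3]
grip_width: 0.0594
```

View pics/w9.png

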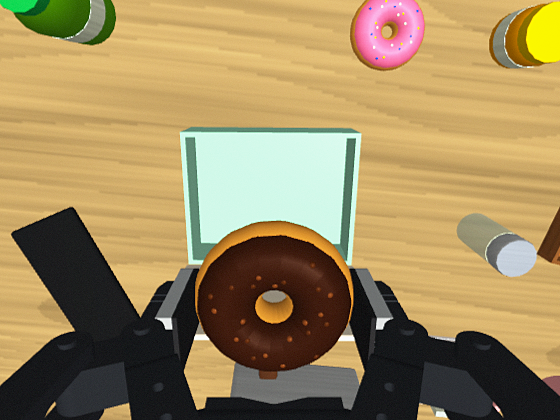

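View pics/c9.png

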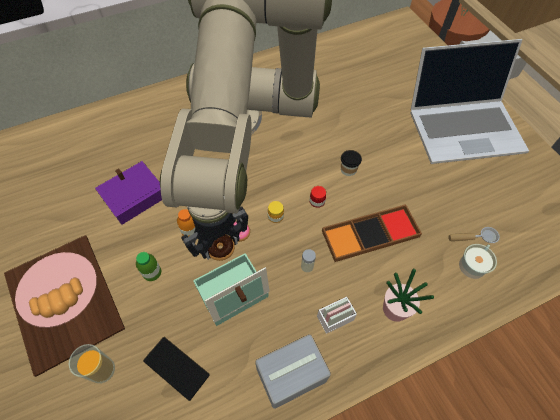

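```bash
python3 - <<'E'
from h import *
w=load("w9")
for n,u,v,z in [("FLo",180,132,.045),("FRo",361,131,.045),("BLo",189,265,.045),("BRo",354,265,.045),("floor BL",201,243,.004),("floorFL",195,137,.004)]: print(n,plane(w,u,v,z).round(4))
E
```

```text
FLo [ 0.529  -0.2906  0.045 ]
FRo [ 0.5127 -0.1416  0.045 ]
BLo [ 0.6498 -0.2788  0.045 ]
BRo [ 0.6339 -0.1269  0.045 ]
floor BL [ 0.6447 -0.2754  0.004 ]
floorFL [ 0.5377 -0.2859  0.004 ]
```

```bash
python3 -m inch '[[[-1,0.9,-0.2,-3,0,0,0],[-1,0.9,-0.2,-8,0,0,0],[-1,0.9,-0.2,-12,0,0,0],[-1,0.9,-0.2,-16,0,0,0],[-1,0.9,-0.2,-19,0,0,0],[-1,0.9,-0.2,-20.5,0,0,0],[-1,0.9,-0.2,-21.2,0,0,0],[-1,0.9,-0.2,-21.2,0,0,0]]]' 25
python3 - <<'E'
from h import *
snap("wrist","w10");snap("side","s10")
E
```

```text
time_s: 13.22
position: [0.5726, -0.2118, 0.0079]
tool_rot: [[-0.103, 0.001, -0.995], [0.995, -0.0, -0.103], [-0.001, -1.0, -0.001]]
ft_force: [0.3, -0.3, 0.8]
grip_width: 0.0597
```

View pics/w10.png

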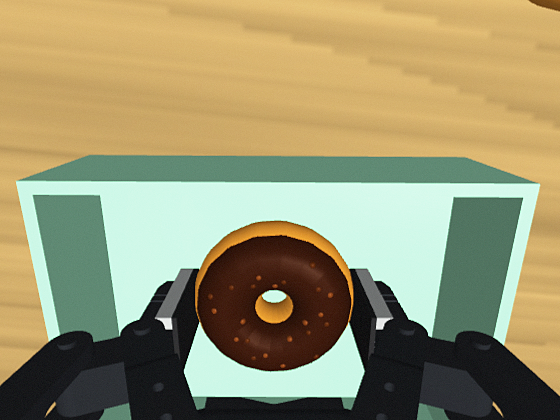

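View pics/s10.png

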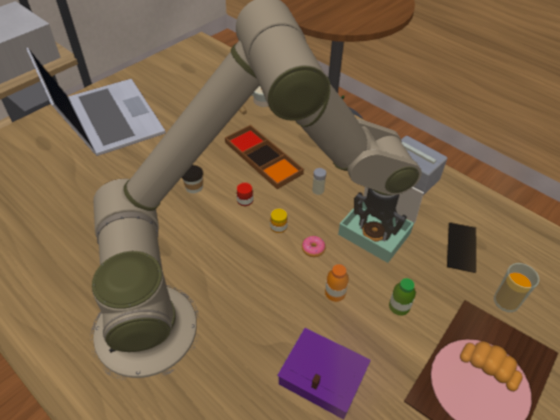

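```bash
python3 -m inch '[[[-1,0,0,-0.25,0,0,0],[-1,0,0,-0.25,0,0,0],[0.8,0,0,-0.25,0,0,0],[0.8,0,0,-0.25,0,0,0],[0.8,0,0,-0.25,0,0,0],[0.8,0,0,2,0,0,0],[0.8,0,0,7,0,0,0],[0.8,-2,0,13,0,0,0],[0.8,-2,0,19,0,0,0],[0.8,-2,0,21,0,0,0],[0.8,-2,0,21,0,0,0]]]' 25
python3 - <<'E'
from h import *
snap("wrist","w11");snap("scene","c11");snap("side","s11")
a=cv2.imread("pics/c11.png");b=cv2.imread("pics/s11.png")
cv2.imwrite("pics/cs11.png",np.hstack([cv2.resize(a[220:350,170:300],(400,400)),cv2.resize(b[150:280,330:460],(400,400))]))
E
```

```text
time_s: 14.7
position: [0.5525, -0.2118, 0.2187]
tool_rot: [[-0.103, 0.003, -0.995], [0.995, -0.002, -0.103], [-0.002, -1.0, -0.003]]
ft_force: [0.0, 1.0, 0.1]
grip_width: 0.0767
```

View pics/w11.png

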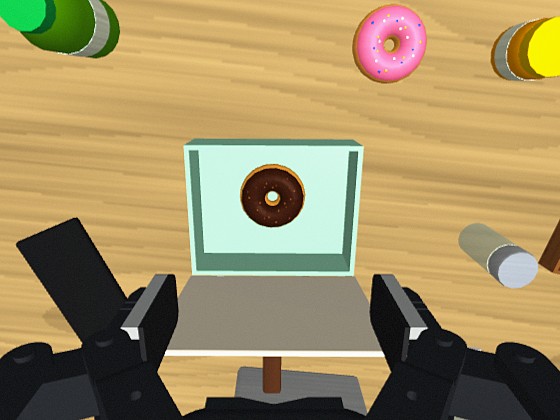

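View pics/cs11.png

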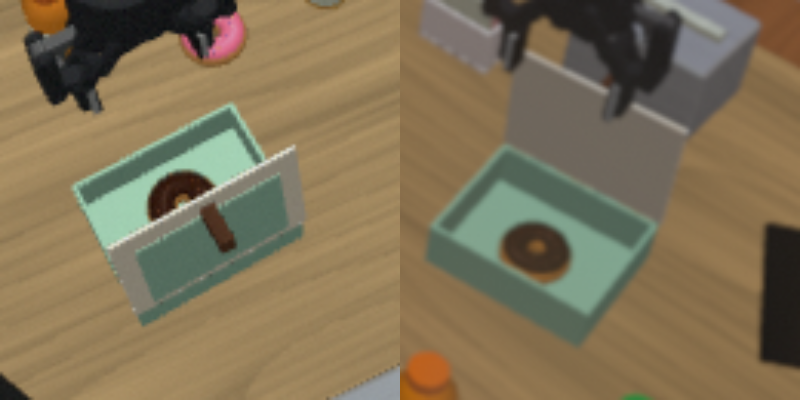

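```bash
python3 -m inch '[[[-1,0,0,0.5,0,0,0],[-1,0,0,0.5,0,0,0],[-1,0,0,0.5,0,0,0],[-1,6,2.2,0.5,0,0,0],[-1,12,4.6,0.5,0,0,0],[-1,13.4,4.9,0.5,0,0,0],[-1,13.4,4.9,0.5,0,0,0],[-1,13.4,4.9,-3,0,0,0],[-1,13.4,4.9,-8,0,0,0],[-1,13.4,4.9,-8,0,0,0],[-1,13.4,4.9,-8,0,0,0]]]' 25
python3 - <<'E'
from h import *
snap("wrist","w12");snap("side","s12")
H=np.array([.640,-.2034]);b=np.radians(6);ex=np.array([np.cos(b),np.sin(b)]);ey=np.array([-ex[1],ex[0]])
P0=env.observe()["position"]
for t in [1.5,1.4,1.3,1.2,1.1,1.,.9,.8,.7,.6,.5,.4,.3,.2,.1,0]:
    r=90;d=4.5+11*np.sin(t)
    x=-r*np.cos(t)+d*np.sin(t);z=45+r*np.sin(t)+d*np.cos(t)
    p=np.r_[H+ey*.035+ex*x/1000,z/1000]; print(t,((p-P0)*100).round(2))
E
```

```text
time_s: 16.23
position: [0.6866, -0.1634, 0.1399]
tool_rot: [[-0.102, 0.003, -0.995], [0.995, -0.001, -0.102], [-0.002, -1.0, -0.003]]
ft_force: [0.6, 0.3, -0.4]
grip_width: -0.0002
1.5 [-4.16 -0.44 -0.44]
1.4 [-5.08 -0.54 -0.39]
1.3 [-6.   -0.63 -0.45]
1.2 [-6.93 -0.73 -0.6 ]
1.1 [-7.85 -0.83 -0.85]
1.0 [-8.74 -0.92 -1.21]
0.9 [-9.6  -1.01 -1.66]
0.8 [-10.41  -1.1   -2.2 ]
0.7 [-11.16  -1.18  -2.84]
0.6 [-11.84  -1.25  -3.56]
0.5 [-12.45  -1.31  -4.35]
0.4 [-12.96  -1.36  -5.21]
0.3 [-13.38  -1.41  -6.12]
0.2 [-13.7   -1.44  -7.08]
0.1 [-13.91  -1.46  -8.07]
0 [-14.01  -1.47  -9.07]
```

View pics/w12.png

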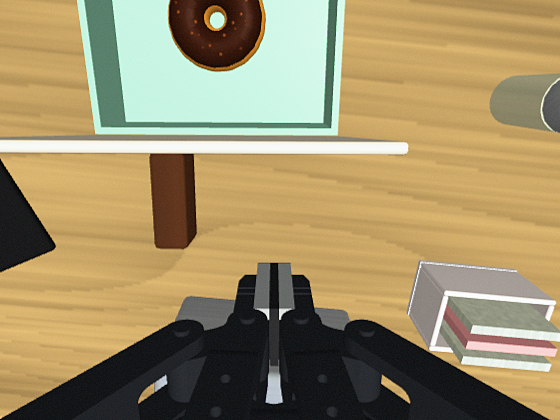

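View pics/s12.png

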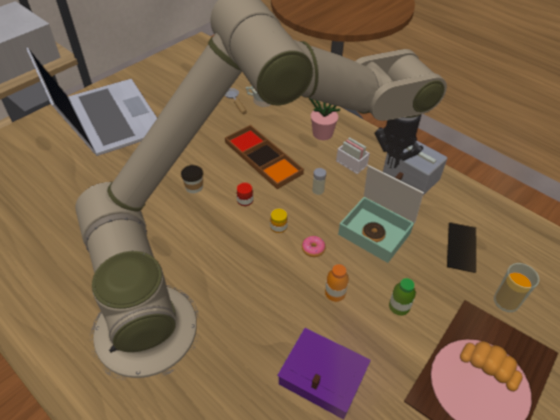

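```bash
python3 -m inch '[[[-1,-2.5,-0.2,-0.4,0,0,0],[-1,-4.2,-0.4,-0.4,0,0,0],[-1,-5.1,-0.5,-0.4,0,0,0],[-1,-6,-0.6,-0.5,0,0,0],[-1,-6.9,-0.7,-0.6,0,0,0],[-1,-7.8,-0.8,-0.9,0,0,0],[-1,-8.7,-0.9,-1.2,0,0,0],[-1,-9.6,-1,-1.7,0,0,0],[-1,-10.4,-1.1,-2.2,0,0,0],[-1,-11.2,-1.2,-2.8,0,0,0],[-1,-11.8,-1.2,-3.6,0,0,0]]]' 25
python3 - <<'E'
from h import *
snap("wrist","w13");snap("side","s13")
E
```

```text
time_s: 17.7
position: [0.5677, -0.1749, 0.101]
tool_rot: [[-0.103, -0.0, -0.995], [0.995, -0.0, -0.103], [-0.0, -1.0, 0.0]]
ft_force: [0.7, -0.9, 1.5]
grip_width: -0.0
```

View pics/w13.png

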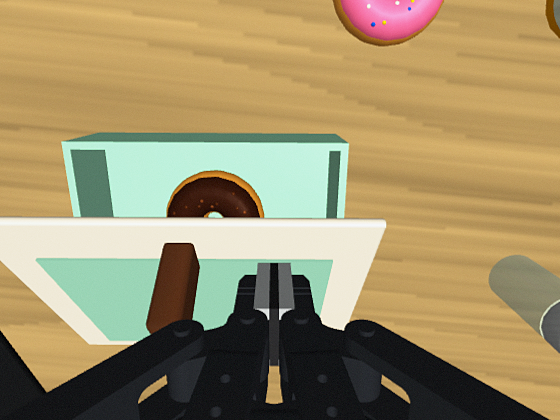

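View pics/s13.png

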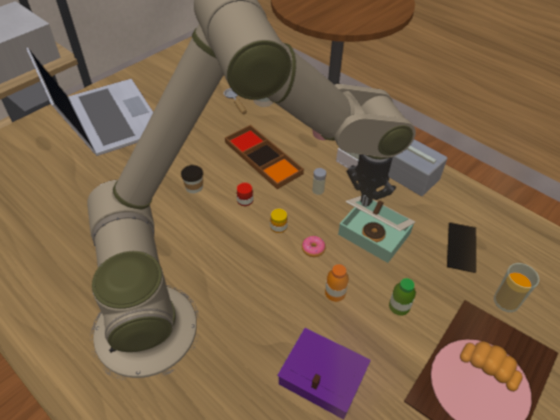

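```bash
python3 -m inch '[[[-1,-0.6,0,-0.8,0,0,0],[-1,-1.1,-0.1,-1.6,0,0,0],[-1,-1.5,-0.1,-2.5,0,0,0],[-1,-1.8,-0.2,-3.5,0,0,0],[-1,-2,-0.2,-4.4,0,0,0],[-1,-2.1,-0.2,-5,0,0,0],[-1,-2.1,-0.2,-5.2,0,0,0],[-1,-2.1,-0.2,-5.3,0,0,0]]]' 25
```

```text
time_s: 18.8
position: [0.5469, -0.1766, 0.0493]
tool_rot: [[-0.103, -0.001, -0.995], [0.995, -0.0, -0.103], [-0.0, -1.0, 0.001]]
ft_force: [-7.5, 2.7, 15.5]
grip_width: 0.0001
```

```bash
python3 -m inch '[[[-1,0,0,5,0,0,0],[-1,0,0,10,0,0,0],[-1,0,0,16,0,0,0],[1,-12,29.6,18,0,0,-103],[1,-12,29.6,18,0,0,-103],[1,-12,29.6,18,0,0,-103],[1,-12,29.6,18,0,0,-103],[1,-12,29.6,18,0,0,-103],[1,-12,29.6,18,0,0,-103],[1,-12,29.6,18,0,0,-103],[1,-12,29.6,18,0,0,-103],[1,-12,29.6,18,0,0,-103],[1,-12,29.6,18,0,0,-103],[1,-12,29.6,18,0,0,-103],[1,-12,29.6,18,0,0,-103],[1,-12,29.6,18,0,0,-103]]]' 25
python3 - <<'E'
from h import *
print(env.observe()["q"].round(1))
snap("wrist","w14");snap("scene","c14");snap("side","s14")
E
```

```text
time_s: 20.8
position: [0.4272, 0.1193, 0.2283]
tool_rot: [[0.993, -0.0, 0.122], [-0.122, -0.0, 0.993], [-0.0, -1.0, -0.0]]
ft_force: [-0.0, 0.0, -0.6]
grip_width: 0.0854
[ 0.2 11.2 90.3 -0.  78.5  7.3]
```

View pics/w14.png

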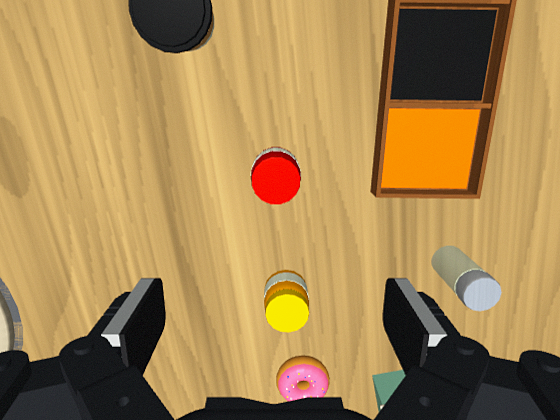

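View pics/s14.png

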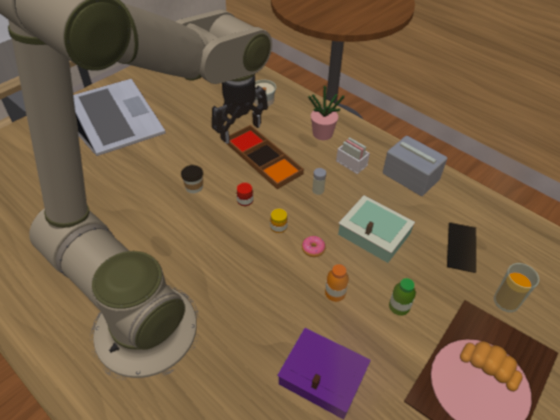

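View pics/c14.png

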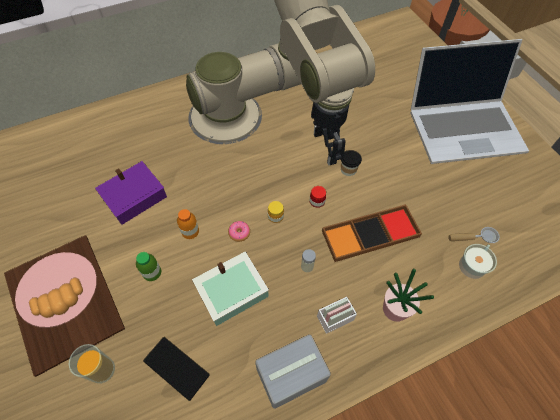

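```bash
python3 - <<'E'
from h import *
w=load("w14");s=load("s14")
def cen(D,lo,hi,roi,minA=100):
    H=cv2.cvtColor(D["frame"],cv2.COLOR_RGB2HSV);m=cv2.inRange(H,lo,hi)
    k=np.zeros_like(m);k[roi[1]:roi[3],roi[0]:roi[2]]=1;m=m*k
    c=max(cv2.findContours(m,cv2.RETR_EXTERNAL,cv2.CHAIN_APPROX_NONE)[0],key=cv2.contourArea);return c
c=cen(w,(0,200,200),(6,255,255),(230,130,320,220));e,r=cv2.minEnclosingCircle(c);print("jam",e,r,plane(w,*e,.052))
c=cen(w,(8,200,180),(20,255,255),(370,90,500,210));R=cv2.minAreaRect(c);print(R)
for p in cv2.boxPoints(R): print(plane(w,*p,.005).round(4))
print("esp",plane(w,171,13,.062))
for n,p in [("corner outer bl top",(372,195)),("br",(480,198)),("tr far",(518,0)),("inner divider",(386,105)),("divider r",(492,105))]: print(n,plane(w,*p,.022).round(4))
a=cv2.imread("pics/c14.png");b=cv2.imread("pics/s14.png")
cv2.imwrite("pics/cs14.png",np.hstack([cv2.resize(a[230:330,180:280],(400,400)),cv2.resize(b[180:280,325:425],(400,400))]))
E
```

```text
jam (275.5, 180.33999633789062) 24.172096252441406 [0.42987798 0.12087267 0.052     ]
((429.98651123046875, 147.9996337890625), (96.10004425048828, 80.61920928955078), 1.5481576919555664)
[0.5324 0.0901 0.005 ]
[0.5373 0.1678 0.005 ]
[0.6267 0.1544 0.005 ]
[0.6277 0.0756 0.005 ]
esp [0.36898204 0.2581557  0.062     ]
corner outer bl top [0.5192 0.0881 0.022 ]
br [0.6222 0.0724 0.022 ]
tr far [0.6462 0.2406 0.022 ]
inner divider [0.5353 0.1701 0.022 ]
divider r [0.6292 0.1585 0.022 ]
```

View pics/cs14.png

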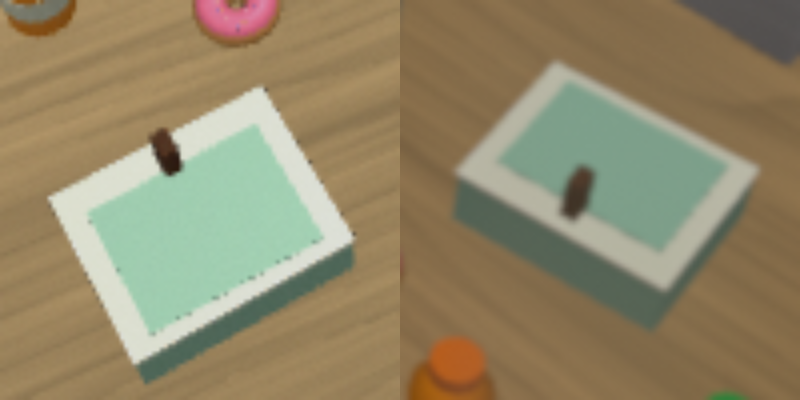

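```bash
python3 -m inch '[[[1,0.1,0.1,-6,0,0,0],[1,0.1,0.1,-12,0,0,0],[1,0.1,0.1,-17,0,0,0],[1,0.1,0.1,-19,0,0,0],[1,0.1,0.1,-20.6,0,0,0],[1,0.1,0.1,-20.6,0,0,0],[-1,0.1,0.1,-20.6,0,0,0],[-1,0.1,0.1,-20.6,0,0,0],[-1,0.1,0.1,-20.6,0,0,0],[-1,0.1,0.1,-20.6,0,0,0],[-1,0.1,0.1,-17,0,0,0],[-1,0.1,0.1,-12,0,0,0],[-1,0.1,0.1,-12,0,0,0]]]' 25
python3 - <<'E'
from h import *
snap("wrist","w15")
E
```

```text
time_s: 22.58
position: [0.4298, 0.1205, 0.1114]
tool_rot: [[0.992, 0.007, 0.124], [-0.124, 0.0, 0.992], [0.007, -1.0, 0.001]]
ft_force: [0.2, 1.0, -1.5]
grip_width: 0.0443
```

View pics/w15.png

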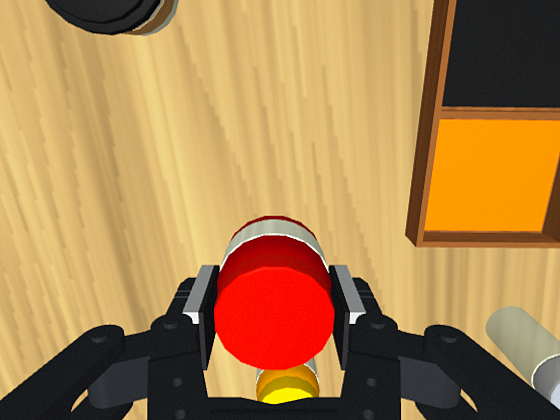

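```bash
python3 -m inch '[[[-1,16.9,16.8,2,0,0,0],[-1,16.9,16.8,2,0,0,0],[-1,16.9,16.8,2,0,0,0],[-1,16.9,16.8,2,0,0,0],[-1,16.9,16.8,2,0,0,0],[-1,16.9,16.8,2,0,0,0],[-1,16.9,16.8,2,0,0,0]]]' 25
python3 - <<'E'
from h import *
w=load("w15");print("jar top",plane(w,274,317,.1414))
snap("wrist","w16")
E
```

```text
time_s: 23.5
position: [0.5965, 0.2875, 0.1279]
tool_rot: [[0.992, -0.001, 0.124], [-0.124, -0.0, 0.992], [-0.001, -1.0, -0.001]]
ft_force: [-1.2, 0.1, -0.6]
grip_width: 0.0445
jar top [0.43075433 0.12264518 0.1414    ]
```

View pics/w16.png

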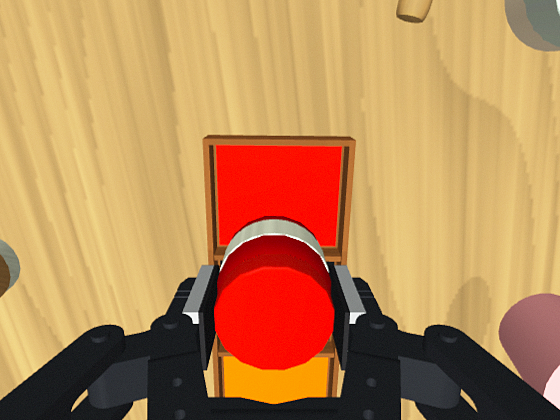

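```bash
python3 - <<'E'
from h import *
w=load("w16")
for n,u,v,z in [("end L",204,137,.022),("end R",355,139,.022),("floor TL",217,147,.005),("floor TR",341,147,.005),("fl BR",336,247,.005),("fl BL",217,247,.005),("or top l",222,357,.005),("or top r",335,357,.005)]: print(n,plane(w,u,v,z).round(4))
print(env.observe()["position"])
E
```

```text
end L [0.5581 0.3402 0.022 ]
end R [0.6557 0.3266 0.022 ]
floor TL [0.5626 0.3305 0.005 ]
floor TR [0.6489 0.3196 0.005 ]
fl BR [0.6397 0.2441 0.005 ]
fl BL [0.5496 0.2554 0.005 ]
or top l [0.5366 0.1556 0.005 ]
or top r [0.6313 0.1437 0.005 ]
[0.5967009  0.287564   0.12821638]
```

```bash
python3 -m inch '[[[-1,0.2,0,-4,0,0,0],[-1,0.2,0,-8,0,0,0],[-1,0.2,0,-9.6,0,0,0],[-1,0.2,0,-9.9,0,0,0],[-1,0.2,0,-9.9,0,0,0],[-1,0.2,0,-9.9,0,0,0]]]' 25
```

```text
time_s: 24.3
position: [0.5999, 0.2885, 0.0308]
tool_rot: [[0.992, 0.002, 0.124], [-0.124, 0.001, 0.992], [0.002, -1.0, 0.001]]
ft_force: [0.7, -1.0, -0.6]
grip_width: 0.0445
```

```bash
python3 -m inch '[[[-1,0,0,-0.2,0,0,0],[-1,0,0,-0.2,0,0,0],[-1,0,0,-0.2,0,0,0]]]' 25; python3 - <<'E'
from h import *
snap("wrist","w17")
E
```

```text
time_s: 24.68
position: [0.5993, 0.2884, 0.0274]
tool_rot: [[0.992, 0.0, 0.124], [-0.124, 0.0, 0.992], [0.0, -1.0, 0.0]]
ft_force: [0.5, -0.3, -0.3]
grip_width: 0.0444
```

View pics/w17.png

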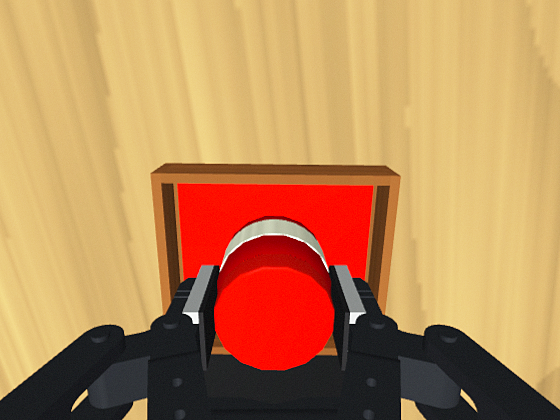

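```bash
python3 -m inch '[[[-1,0,0,-0.1,0,0,0],[0.5,0,0,-0.1,0,0,0],[0.5,0,0,-0.1,0,0,0],[0.5,0,0,0,0,0,0],[0.6,0,0,4,0,0,0],[1,0,0,9,0,0,0],[1,0,0,15,0,0,0],[1,-23.2,-2.7,17,0,0,0],[1,-23.2,-2.7,17,0,0,0],[1,-23.2,-2.7,17,0,0,0],[1,-23.2,-2.7,17,0,0,0],[1,-23.2,-2.7,17,0,0,0],[1,-23.2,-2.7,17,0,0,0],[1,-23.2,-2.7,17,0,0,0]]]' 25; python3 - <<'E'
from h import *
snap("wrist","w18");snap("side","s18")
E
```

```text
time_s: 26.48
position: [0.3683, 0.2614, 0.1971]
tool_rot: [[0.992, -0.0, 0.124], [-0.124, -0.0, 0.992], [-0.0, -1.0, -0.0]]
ft_force: [0.4, -0.8, 0.2]
grip_width: 0.0855
```

View pics/w18.png

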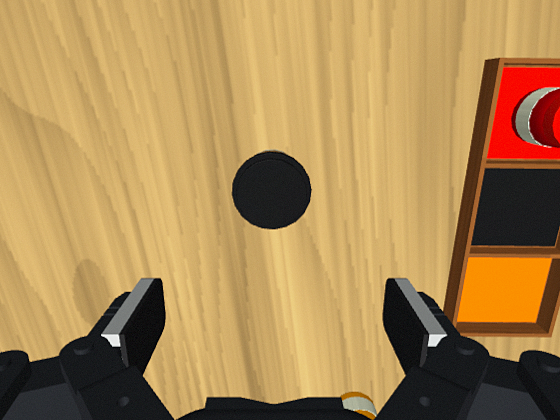

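View pics/s18.png

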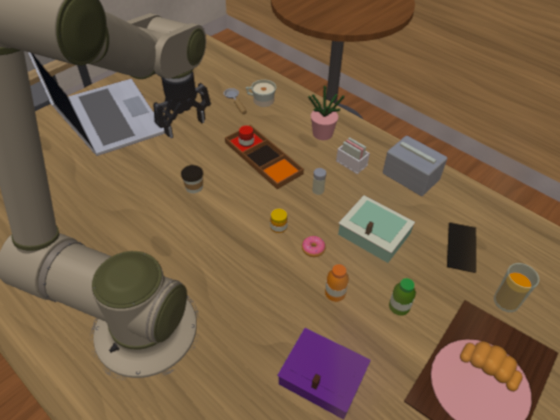

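```bash
python3 - <<'E'
from h import *
w=load("w18")
for z in (.054,.057,.062): print(plane(w,272,190,z),plane(w,311,190,z)-plane(w,233,190,z))
E
```

```text
[0.3680758  0.26342066 0.054     ] [ 0.06051486 -0.00762525  0.        ]
[0.36818685 0.26420499 0.057     ] [ 0.0598808  -0.00754536  0.        ]
[0.36837194 0.26551221 0.062     ] [ 0.05882403 -0.0074122   0.        ]
```

```bash
python3 -m inch '[[[1,0,0.25,-6,0,0,0],[1,0,0.25,-11,0,0,0],[1,0,0.25,-14,0,0,0],[1,0,0.25,-16,0,0,0],[1,0,0.25,-17.1,0,0,0],[1,0,0.25,-17.1,0,0,0],[-1,0,0.25,-17.1,0,0,0],[-1,0,0.25,-17.1,0,0,0],[-1,0,0.25,-17.1,0,0,0],[-1,0,0.25,-15,0,0,0],[-1,0,0.25,-9,0,0,0],[-1,0,0.25,-8,0,0,0],[-1,0,0.25,-8,0,0,0]]]' 25
python3 - <<'E'
from h import *
snap("wrist","w19")
E
```

```text
time_s: 28.2
position: [0.3672, 0.2639, 0.1177]
tool_rot: [[0.992, 0.001, 0.124], [-0.124, 0.001, 0.992], [0.001, -1.0, 0.001]]
ft_force: [-0.3, 0.2, -0.5]
grip_width: 0.0608
```

View pics/w19.png

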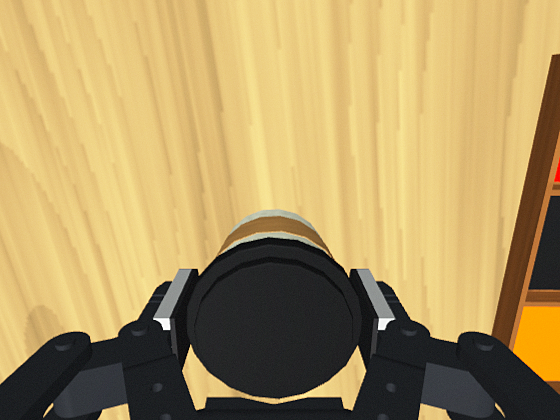

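```bash
python3 -m inch '[[[-1,22.3,-5.75,2,0,0,0],[-1,22.3,-5.75,2,0,0,0],[-1,22.3,-5.75,2,0,0,0],[-1,22.3,-5.75,2,0,0,0],[-1,22.3,-5.75,2,0,0,0],[-1,22.3,-5.75,2,0,0,0],[-1,22.3,-5.75,-3,0,0,0],[-1,22.3,-5.75,-3,0,0,0]]]' 25
python3 - <<'E'
from h import *
snap("wrist","w20");snap("side","s20")
b=cv2.imread("pics/s20.png")
cv2.imwrite("pics/s20c.png",cv2.resize(b[100:220,180:340],(800,600)))
E
```

```text
time_s: 29.25
position: [0.5871, 0.2066, 0.0841]
tool_rot: [[0.992, -0.009, 0.123], [-0.123, -0.001, 0.992], [-0.008, -1.0, -0.002]]
ft_force: [0.7, 0.4, -0.3]
grip_width: 0.0607
```

View pics/w20.png

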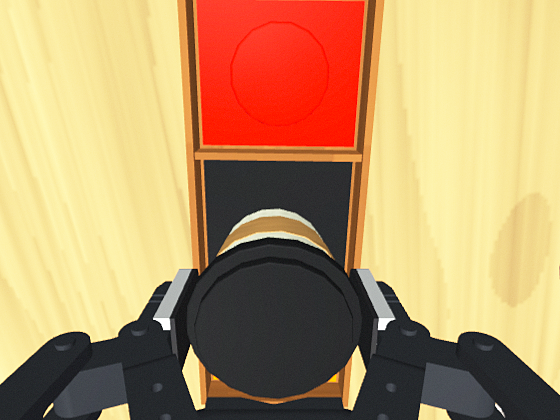

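View pics/s20c.png

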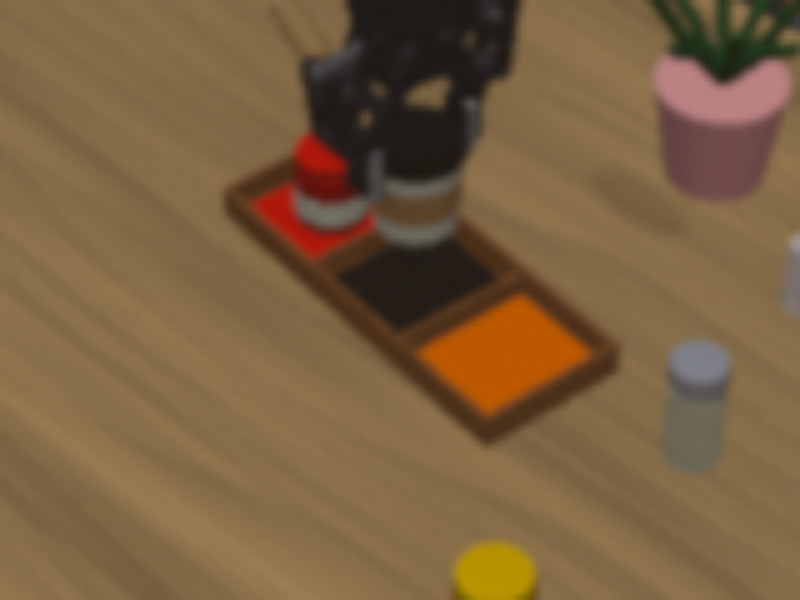

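```bash
python3 - <<'E'
from h import *
w=load("w20")
a=plane(w,195,155,.022);b=plane(w,367,155,.022);print(a,b,(a+b)/2)
m=(a+b)/2;u=(b-a)/np.linalg.norm(b-a);v=np.array([-u[1],u[0],0]);print("yaw",np.degrees(np.arctan2(u[1],u[0])),"black c",m-42e-3*v,"red",m+42e-3*v)
print("jam",plane(w,280,74,.057)); print(env.observe()["position"])
E
```

```text
[0.55009261 0.25438039 0.022     ] [0.64305173 0.2429478  0.022     ] [0.59657217 0.2486641  0.022     ]
yaw -7.011321412093789 black c [0.59144542 0.20697817 0.022     ] red [0.60169892 0.29035002 0.022     ]
jam [0.6006239  0.28890705 0.057     ]
[0.58990914 0.20680866 0.08822112]
```

```bash
python3 -m inch '[[[-1,0.1,0,-3,0,0,0],[-1,0.1,0,-5,0,0,0],[-1,0.1,0,-5.5,0,0,0],[-1,0.1,0,-5.7,0,0,0],[-1,0.1,0,-5.7,0,0,0],[-1,0.1,0,-5.75,0,0,0]]]' 25
```

```text
time_s: 30.1
position: [0.5918, 0.2065, 0.0313]
tool_rot: [[0.992, 0.002, 0.124], [-0.124, 0.0, 0.992], [0.002, -1.0, 0.001]]
ft_force: [-2.5, -1.0, 8.6]
grip_width: 0.0605
```

```bash
python3 -m inch '[[[1,0,0,0,0,0,0],[1,0,0,0,0,0,0],[1,0,0,0,0,0,0],[1,0,0,4,0,0,0],[1,0,0,9,0,0,0],[1,0,0,15,0,0,0],[1,-5,-5,20,0,0,0],[1,-22.6,-45.6,20,0,0,0],[1,-22.6,-45.6,20,0,0,0],[1,-22.6,-45.6,20,0,0,0],[1,-22.6,-45.6,20,0,0,0],[1,-22.6,-45.6,20,0,0,0],[1,-22.6,-45.6,20,0,0,0],[1,-22.6,-45.6,20,0,0,0],[1,-22.6,-45.6,20,0,0,0],[1,-22.6,-45.6,20,0,0,0],[1,-22.6,-45.6,20,0,0,0],[1,-22.6,-45.6,20,0,0,0]]]' 25; python3 - <<'E'
from h import *
snap("wrist","w21");snap("side","s21")
E
```

```text
time_s: 32.35
position: [0.3657, -0.2487, 0.2299]
tool_rot: [[0.993, 0.0, 0.122], [-0.122, 0.0, 0.993], [0.0, -1.0, 0.0]]
ft_force: [-0.3, 0.6, -0.2]
grip_width: 0.0853
```

View pics/w21.png

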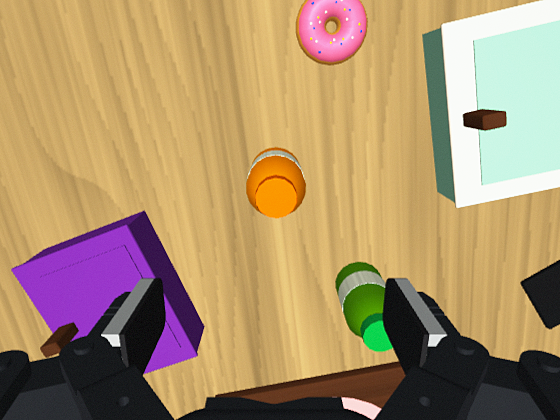

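View pics/s21.png

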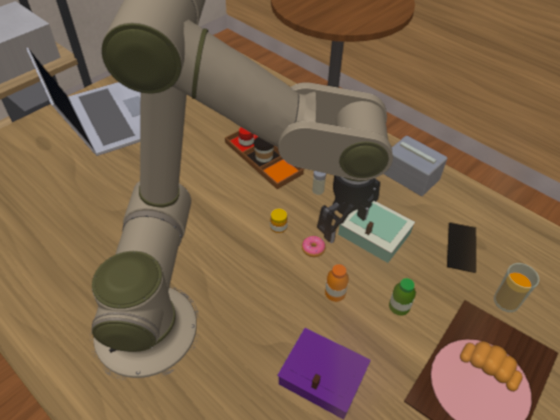

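```bash
python3 - <<'E'
from h import *
w=load("w21")
print("oj",plane(w,276,197,.098),"purple",plane(w,145,212,.0495),plane(w,204,327,0),plane(w,145,212,0))
E
```

```text
oj [ 0.36818338 -0.2494878   0.098     ] purple [ 0.24812823 -0.26262711  0.0495    ] [ 0.26456312 -0.42109298  0.        ] [ 0.22858718 -0.27652133  0.        ]
```

```bash
python3 -m inch '[[[1,0.2,-0.05,-5,0,0,0],[1,0.2,-0.05,-10,0,0,0],[1,0.2,-0.05,-14,0,0,0],[1,0.2,-0.05,-17.5,0,0,0],[1,0.2,-0.05,-19.4,0,0,0],[1,0.2,-0.05,-19.4,0,0,0],[-1,0.2,-0.05,-19.4,0,0,0],[-1,0.2,-0.05,-19.4,0,0,0],[-1,0.2,-0.05,-19.4,0,0,0],[-1,0.2,-0.05,-19.4,0,0,0],[-1,0.2,-0.05,-17,0,0,0],[-1,0.2,-0.05,-12,0,0,0],[-1,0.2,-0.05,-8,0,0,0],[-1,0.2,-0.05,-8,0,0,0]]]' 40
python3 - <<'E'
from h import *
snap("wrist","w22")
E
```

```text
time_s: 34.2
position: [0.368, -0.2509, 0.1525]
tool_rot: [[0.992, 0.004, 0.124], [-0.124, -0.005, 0.992], [0.005, -1.0, -0.004]]
ft_force: [-0.1, 0.5, -3.4]
grip_width: 0.0487
```

View pics/w22.png

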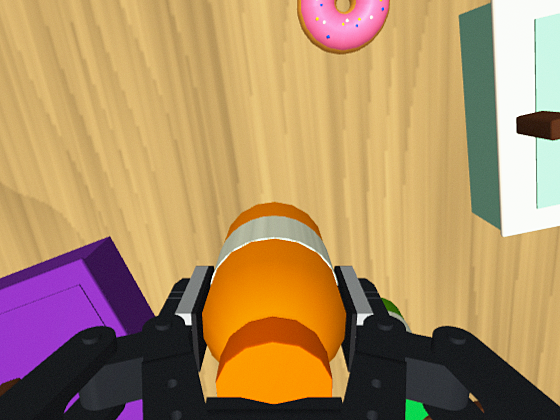

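```bash
python3 -m inch '[[[-1,2,5,2,0,0,0],[-1,21.2,37.4,2,0,0,0],[-1,21.2,37.4,2,0,0,0],[-1,21.2,37.4,2,0,0,0],[-1,21.2,37.4,2,0,0,0],[-1,21.2,37.4,2,0,0,0],[-1,21.2,37.4,2,0,0,0],[-1,21.2,37.4,2,0,0,0],[-1,21.2,37.4,2,0,0,0],[-1,21.2,37.4,-5,0,0,0],[-1,21.2,37.4,-6,0,0,0],[-1,21.2,37.4,-6,0,0,0]]]' 40
python3 - <<'E'
from h import *
snap("wrist","w23");snap("side","s23")
b=cv2.imread("pics/s23.png")
cv2.imwrite("pics/s23c.png",cv2.resize(b[100:220,180:340],(800,600)))
print(env.observe()["position"])
E
```

```text
time_s: 35.75
position: [0.5781, 0.1225, 0.0884]
tool_rot: [[0.992, -0.004, 0.126], [-0.126, -0.0, 0.992], [-0.004, -1.0, -0.001]]
ft_force: [-0.2, 0.1, -2.3]
grip_width: 0.0489
[0.57954137 0.12298411 0.09072158]
```

View pics/w23.png

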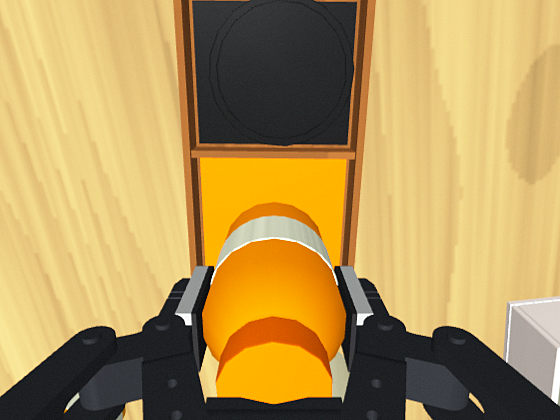

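View pics/s23c.png

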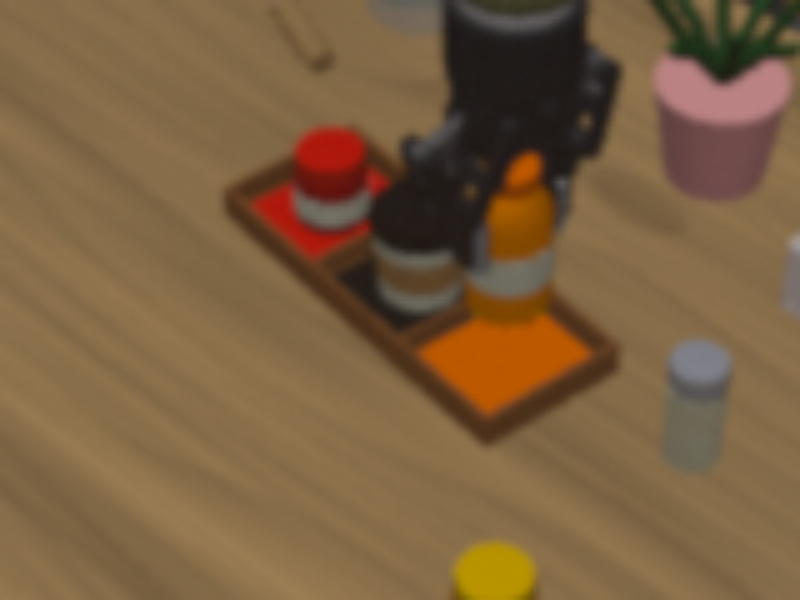

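```bash
python3 -m inch '[[[-1,0.1,0,-3,0,0,0],[-1,0.1,0,-4.3,0,0,0],[-1,0.1,0,-4.7,0,0,0],[-1,0.1,0,-4.9,0,0,0],[-1,0.1,0,-4.9,0,0,0],[-1,0.1,0,-4.9,0,0,0]]]' 40
```

```text
time_s: 36.6
position: [0.5805, 0.1239, 0.0414]
tool_rot: [[0.992, 0.001, 0.124], [-0.124, -0.0, 0.992], [0.001, -1.0, 0.0]]
ft_force: [0.5, 0.2, -2.7]
grip_width: 0.0487
```

```bash
python3 -m inch '[[[-1,0,0,-0.1,0,0,0],[-1,0,0,-0.1,0,0,0],[-1,0,0,-0.1,0,0,0]]]' 40
```

```text
time_s: 36.98
position: [0.5805, 0.124, 0.0409]
tool_rot: [[0.992, 0.001, 0.124], [-0.124, 0.0, 0.992], [0.001, -1.0, 0.0]]
ft_force: [-2.4, 0.6, 5.3]
grip_width: 0.0486
```

Contact made. Release, rise and back away.

```bash
python3 -m inch '[[[0.7,0,0,0,0,0,0],[0.7,0,0,0,0,0,0],[0.7,0,0,0,0,0,0],[0.8,0,0,3,0,0,0],[0.8,0,0,8,0,0,0],[1,0,0,14,0,0,0],[1,0,0,20,0,0,0],[1,-20,-5,22,0,0,0],[1,-20,-5,22,0,0,0],[1,-20,-5,22,0,0,0],[1,-20,-5,22,0,0,0],[1,-20,-5,22,0,0,0],[1,-20,-5,22,0,0,0]]]' 40; python3 - <<'E'
from h import *
snap("wrist","w24");snap("side","s24");snap("scene","c24")
a=cv2.imread("pics/c24.png");b=cv2.imread("pics/s24.png")
cv2.imwrite("pics/cs24.png",np.hstack([cv2.resize(a[190:320,180:440],(400,200),interpolation=cv2.INTER_CUBIC),cv2.resize(b[100:280,200:430],(400,313))[:200]]))
cv2.imwrite("pics/s24c.png",cv2.resize(b[110:280,215:430],(759,600),interpolation=cv2.INTER_CUBIC))
cv2.imwrite("pics/c24c.png",cv2.resize(a[180:340,180:430],(800,512),interpolation=cv2.INTER_CUBIC))
E
```

```text
time_s: 38.6
position: [0.3811, 0.0739, 0.2598]
tool_rot: [[0.992, 0.0, 0.124], [-0.124, 0.0, 0.992], [0.0, -1.0, 0.0]]
ft_force: [0.0, 0.1, 0.5]
grip_width: 0.0852
```

View pics/s24c.png

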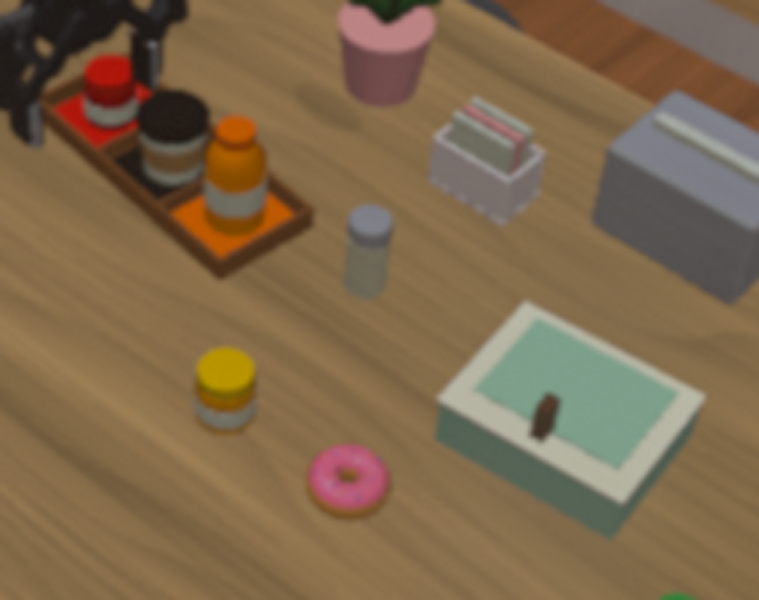

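View pics/c24c.png

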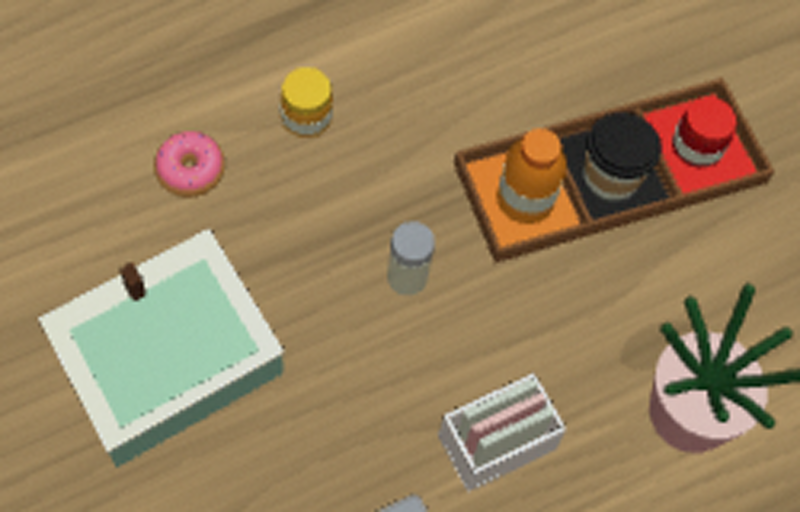

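View pics/w24.png

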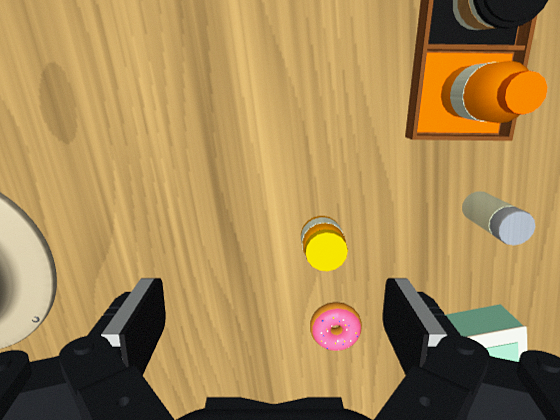

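```bash
python3 - <<'E'
from h import *
c=load("c24");d=load("s24")
A=lambda x,y:((x-1.1)/3.2+180,(y-1.1)/3.2+180); B=lambda x,y:((x-1.3)/3.53+215,(y-1.3)/3.53+110)
C=np.array([.591,.2067]);b=np.radians(-7.2);R=np.array([[np.cos(b),-np.sin(b)],[np.sin(b),np.cos(b)]])
for n,a,q,z in [("jam",A(707,119),B(109,76),.057),("esp",A(622,143),B(173,115),.067),("oj",A(541,146),B(236,131),.103),("blk",A(131,271),B(548,400),.0835)]:
    p=plane(c,*a,z);s=plane(d,*q,z);t,g=tri(c,a,d,q);print(n,(R.T@(p[:2]-C)).round(3),(R.T@(s[:2]-C)).round(3),t.round(4),round(g,4))
for n,a,q in [("FR",A(210,230),B(438,400)),("FL",A(40,318),B(622,502))]: print(n,*[np.round(x,4) for x in tri(c,a,d,q)])
print(env.observe()["qvel"].round(2))
E
```

```text
jam [-0.003  0.076] [-0.012  0.073] [0.5947 0.2871 0.0495] 0.0004
esp [ 0.001 -0.007] [-0.008 -0.009] [0.5878 0.2038 0.06  ] 0.0011
oj [-0.001 -0.085] [-0.007 -0.087] [0.5775 0.1246 0.098 ] 0.0002
blk [-0.005 -0.425] [-0.003 -0.423] [ 0.5335 -0.2139  0.0849] 0.0008
FR [ 0.5091 -0.14    0.0454] 0.0
FL [ 0.5236 -0.2912  0.0474] 0.001
[-0.   -0.02  0.32  0.12  0.05  0.01]
```

Block top is at 0.085 m (0.0835 when shut), so the lid is flat. All three containers are within about 11 mm of their bay centres along the row. I'm handing in now.

```bash
python3 - <<'E'
from h import *
print(env.close_job())
E
```

```text
the job is handed in; nothing more can be done
None
```

The breakfast order is ready and handed in at about 39 s of the 144 s allowed; the hand-in gives no verdict.

I opened the pastry box by its grip block, laid the chocolate doughnut inside icing up, and swept the lid shut, pressing it down at about 15 N. I then stood the jam in the red bay, the espresso in the black and the orange juice in the orange, and backed the arm clear.

**Last checks**
- **Doughnut:** it lay flat, icing up, inside the box before the lid closed. I did not look at it again afterwards, because the lid hides it.
- **Lid:** the top of the grip block measured 0.085 m high against 0.0835 when shut, so the lid is closed.
- **Containers:** all three look upright. Along the row they are about 11 mm or less from their bay centres, against the 25 mm allowed. Across the row they are within 12 mm, against 40 mm.
- **Other items:** the honey, pink doughnut and green juice look where they started in the pictures. I did not measure them at the end, and the last close-up showed only the green juice's cap.

**Disagreement:** the side camera reads 6 to 9 mm nearer the robot than the scene camera at the caddy, well inside the limits. In height, jam and espresso tops came out about 7 mm low and the juice 5 mm low. The same offset showed for the espresso on the table, so I took it as measurement error.

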